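# Put the power driver away in its drawer

## Task

Take the square-bodied power driver out of its bench holster and put it away, lying flat, in the wide compartment of the open drawer, set down rather than dropped. Then push the drawer fully home so that its catch holds it shut. Leave the loose terminal bases and the tweezers where they lie.

Things in the scene. Friction and masses are not known exactly. Their poses are not given: they have to be found in the camera images.
- driver: Power driver, black and grey, 0.4 kg, upright at first, bit down. Square body 36 x 36 x 120 mm, then a 60 mm nose of aluminium cone, chuck and thin bit: 180 mm overall. Origin: centre of the square body (centre of mass within 10 mm). z runs along the tool, away from the bit: tail end at z = +60 mm, bit tip at -120 mm; x and y are square to the flat sides.
- stand: The driver's holster, fixed: dark steel foot 100 x 100 x 10 mm with a square aluminium tube (two sides open below 66 mm), 46 mm outside, 42 inside, rim 132 mm above the bench. Origin: centre of the underside. The top 62 mm of the driver stands clear of the rim; lift it 118 mm straight up to free the bit. Holster and pot may have swapped places.
- drawer (a joint): The open upper drawer of the grey steel drawer unit: how far it is pulled out, in m; 0 is fully shut, 0.14 to 0.165 at the start, 0.18 the stop. It slides with about 2 N; over the last 14 mm a spring roller catch first resists, with some 8 N near 12 mm, then, within the last 3 mm, draws the drawer home and holds it.
- drawer_bay (a point): Point on the open drawer's floor (moves with it), at the inner face of its front panel, mid-width of the wide compartment. x points the way the drawer shuts, y left, z up. The compartment is 208 mm along y (104 each way) and 246 mm along x; only the part pulled out is open above. Above this floor: walls and divider 60 mm, front panel 66, top of drawer unit 74. A bit box lies beyond the divider.
- drawer_front (a point): Point on the outer face of that drawer's front panel (moves with it), mid-width, 18 mm below the panel's upper edge, 144 mm above the bench; axes as drawer_bay. The panel is 12 mm thick, 334 mm wide, 76 mm high. A folded steel pull, 100 mm wide, sticks out 16 mm; its top is 28 mm below this point.
- unit_edge (a point): Middle of the upper front edge of the drawer unit, fixed, 170 mm above the bench; axes as drawer_bay. The unit is 300 mm deep (from here along x) and 340 mm wide. Shut, the drawer panel's inner face meets the unit's front face, straight below this point. A terminal base and a flat card box lie on top, all more than 175 mm behind this edge.
- mat: Thin grey bench mat, 220 (x) by 360 (y) mm, 3 mm thick, fixed, between the robot and the holster; origin at the centre of its underside. Free for laying things down, but for the tweezers along its edge nearest the robot.
- pot: Bystander, fixed: round steel pot of hand tools, 72 mm across, 165 mm high with its tools; origin at the centre of its underside.
- tweezers: Bystander: steel tweezers lying on the mat, 120 mm long; origin at the middle, underside.
- base_a: Bystander: white moulded terminal base, 76 x 100 x 30 mm, lying on the bench to the left, in front of the drawer unit; origin at the centre of its underside.
- base_b: Bystander: a second such terminal base, lying to the right of the mat; origin at the centre of its underside.
Mind the look-alikes: they are no part of the job. There is more than one size of the driver; the one meant has the size given above.

How it is judged:
On the way:
1. the driver lies flat on the floor of the wide compartment, let go (x of driver in the frame of drawer_bay between 0.012 and 0.235 m and y of driver in the frame of drawer_bay between -0.055 and 0.055 m and z of driver in the frame of drawer_bay between 0.01 and 0.026 m and angle between driver's own z axis and vertical between 1.45 and 1.69 rad and contact force between the fingers and driver below 0.1 N), for 0.2 s.
At the end, for the whole second after the job is handed in: The driver lies flat (within 7 degrees) on the floor of the wide compartment, released and at rest, and the drawer is shut to within 3 mm of home, held by its catch. The two loose terminal bases and the tweezers lie within 30 mm of where they were (x of driver in the frame of drawer_bay between 0.012 and 0.235 m and y of driver in the frame of drawer_bay between -0.055 and 0.055 m and z of driver in the frame of drawer_bay between 0.01 and 0.026 m and angle between driver's own z axis and vertical between 1.45 and 1.69 rad and value of joint drawer below 0.003 m and linear speed of driver below 0.02 m/s); the robot touches nothing.
It fails at once if the pair of tweezers is shifted by more than 30 mm (distance of tweezers from where it was at the start of the episode above 0.03 m).
It fails at once if the terminal base in front of the drawer unit is shifted by more than 30 mm (distance of base_a from where it was at the start of the episode above 0.03 m).
It fails at once if the terminal base beside the mat is shifted by more than 30 mm (distance of base_b from where it was at the start of the episode above 0.03 m).
It fails at once if the driver is dropped into the drawer (it moves faster than 0.6 m/s inside it) (x of driver in the frame of drawer_bay between 0 and 0.246 m and y of driver in the frame of drawer_bay between -0.104 and 0.104 m and z of driver in the frame of drawer_bay between -0.01 and 0.06 m and linear speed of driver above 0.6 m/s).
It also fails if it takes over 67 s, if anything falls off the work surface, if the arm or the gripper's body presses on something with over 40 N, if the wrist force passes 120 N, or if a joint passes its speed limit or range.

## Robot

A 7-joint arm with a two-finger parallel gripper is mounted at the origin on the work surface. World frame = base frame: x ahead of the robot, y to its left, z up, the work surface at z = 0. Lengths are in m, angles in rad, forces in N, time in s.
With the tool pointing down it reaches from about 0.4 to 0.85 m from the base axis. Payload 4.5 kg.
Tool frame: the origin (TCP) lies at the very end of the fingers, on their centre line; the grasp point (between the pads) lies 19 mm behind it; z points along the fingers, y is the line along which they close (so a half turn about z gives the same grasp; the last joint's range is limited). The gripper opens to 85 mm and grips with 20 to 120 N. Pads are 22 mm wide; open, the fingers measure 114 mm over their backs; the gripper's body (76 mm by 85 mm) begins 54 mm behind the grasp point. The pads swing forward as they close: fully open they stand 13 mm farther back than shut.
Start: joints at [1.282, 0.689, -0.195, 1.565, 0.157, 0.902, -0.215], TCP at [0.198, -0.593, 0.231] pointing down, gripper open.
Joint ranges: [-3.01, 3.01], [-0.46, 2.08], [-1.47, 1.51], [0.13, 2.56], [-1, 4.14], [0.04, 2.09], [-2.66, 2.66]. Speed limits (rad/s): [2.57, 2.57, 3.14, 3.14, 3.14, 3.14, 3.14].

## Interface

Orientations are given as a rotation vector (axis times angle).
In Python, from rig import * gives the robot as it stands.
- The arm moves only by the tool play_rows, never from a script. Its argument "series" is a list of rows, each a list of 7 numbers: the turn, a rotation vector about the tool's x, y, z in units of 4 degrees (1.0 is 4 degrees), then the shift along the tool's x, y, z in units of 0.025 m (1.0 is 0.025 m), then the opening, from -1 (shut) to 1 (fully open). A call has 1 to 8 rows; each row shifts and turns the commanded pose from where the row before left it, along the tool's axes as they then stand; what a row does not reach is not made up. A row lasts 1/12 s, in which the tool goes at most 41.7 mm and 7.16 degrees, less where a joint would pass 70% of its speed; a pose out of reach is approached as far as the arm can. A call with a number of a shift or a turn outside -1 to 1 is refused whole. A call with a gripper value outside its range is refused whole. The fingers move at their own pace and stop on an object; the grip force is fixed at half the most. Time passes only in rows, so rows that do not move let the fingers close. It gives the time, the measured TCP pose, the force, the opening and the grip force at its end, in the units of the state.
- state(): the state, without advancing time (a new reading comes with each control period).
- capture(name): name is "scene" or "top" or "wrist"; returns the picture (420x560x3 uint8, blue, green, red); there is no depth.
- camera_info(name): a dict with "K" (3x3 intrinsics, pixels), "k1" (the pictures are not rectified: a ray, as slopes to the right and down, at radius r is drawn at 1 + k1 r^2 times it, then the intrinsics apply), "world_to_cam" (4x4, takes a point from world to camera coordinates); the wrist camera has in their place "tool_from_camera" (4x4, takes a point from camera to tool coordinates, whose origin is the TCP and whose axes are the flange's). Camera axes: x right, y down, z forward; pixel columns grow to the right and rows downward; lengths in m; the calibration is good to about 2 mm. A picture is of the moment at which its call begins: read the wrist's pose just before it. camera_info takes no time and is no camera call.
- close_job(): hands the job in; it is judged then, once.
Trained networks look in the newest picture that a camera, given by its name, has taken for a name from the list of things; names that differ only in an ending like _2 or _b are one class to them, and where a whole thing is asked for, a point or a joint stands for the part that bears it (a point fixed in the world has none). Each returns a list of dicts, best first, with "score" (0 to 1); they miss things now and then, are a little off and sometimes report something else, mostly with a low value. They report only what shows in the picture. A call takes as long as a camera call. They do not tell look-alikes from the thing itself.
- look_for(camera, target): "point" ([x, y, z] in m, in world coordinates, good to about 4 mm: the middle of the surface that is visible of it).
The state is a dict: "time": time; "joint_pos": joint angles; "joint_velocities": joint speeds; "tau": joint torques, N m; "eef_pos": TCP position; "eef_rot": TCP orientation; "wrist_force": force on the tool from outside, world axes, zero at the start; "wrist_torque": the same for the moment, N m; "width": finger opening in m; "finger_force": force on a finger pad.
Only numpy, scipy, OpenCV 4.12 (cv2) and the standard library are available. Lean on these libraries where they do the work, as an engineer would, in place of code of your own. Each camera call takes 0.05 s, during which the arm holds its last target. There are 200 camera calls.

## Working session

There is one attempt and no reset: what is moved stays moved. The work goes in short steps, Python scripts to look and compute and a tool call to move; the robot and the scene stay as the last step left them, time stands still between calls to the robot, and variables do not carry over. Pictures are saved under pics/ and viewed, at most 10 in all, crops included, and the job is handed in when it is done.

Besides the shell and the picture viewer there is one more tool, called after "Call:" by a JSON object that holds its "method" and its "body". play_rows: Moves the arm, as the interface text tells. Its arguments: {"type":"object","properties":{"series":{"type":"array"}},"required":["series"]}

```bash
mkdir -p pics; ls; cat > h.py <<'E'
from rig import *
import numpy as np, cv2
from scipy.spatial.transform import Rotation as R
def ray(cam,uv):
    c=camera_info(cam);K=np.array(c["K"]);k=c["k1"]
    d=(np.array(uv,float)-K[:2,2])/[K[0,0],K[1,1]]
    u=d.copy()
    for _ in range(20): u=d/(1+k*(u@u))
    if "world_to_cam" in c: T=np.linalg.inv(np.array(c["world_to_cam"]))
    else:
        s=state();W=np.eye(4);W[:3,:3]=R.from_rotvec(s["eef_rot"]).as_matrix();W[:3,3]=s["eef_pos"];T=W@np.array(c["tool_from_camera"])
    return T[:3,3],T[:3,:3]@np.array([u[0],u[1],1])
def onz(cam,uv,z):
    o,d=ray(cam,uv);return (o+d*(z-o[2])/d[2]).round(4)
def proj(cam,p):
    c=camera_info(cam);K=np.array(c["K"]);k=c["k1"]
    if "world_to_cam" in c: T=np.array(c["world_to_cam"])
    else:
        s=state();W=np.eye(4);W[:3,:3]=R.from_rotvec(s["eef_rot"]).as_matrix();W[:3,3]=s["eef_pos"];T=np.linalg.inv(W@np.array(c["tool_from_camera"]))
    q=T[:3,:3]@np.array(p)+T[:3,3];u=q[:2]/q[2];u=u*(1+k*(u@u));return (K[:2,:2]@u+K[:2,2]).round(1)
def tri(a,b):
    (o,d),(p,e)=a,b;A=np.stack([d,-e],1);s=np.linalg.lstsq(A,p-o,rcond=None)[0]
    x,y=o+d*s[0],p+e*s[1];return ((x+y)/2).round(4),np.linalg.norm(x-y).round(4)
E
python3 - <<'E'
from h import *
s=state();print(s)
for c in ("scene","top"):
    cv2.imwrite(f"pics/{c}0.png",capture(c))
    print(c,np.array(camera_info(c)["K"])[0,0],np.linalg.inv(np.array(camera_info(c)["world_to_cam"])).round(3).tolist())
    for t in ("driver","stand","drawer","drawer_bay","drawer_front","unit_edge","mat","pot","tweezers","base_a"):
        try:
            for r in look_for(c,t): print(t,np.round(r["point"],3),round(r["score"],2),proj(c,r["point"]))
        except Exception as e: print(t,e)
print(np.array(camera_info("wrist")["tool_from_camera"]).round(3).tolist())
E
```

```text
pics
{'time': 0.0, 'joint_pos': array([ 1.28178659,  0.6900159 , -0.19450192,  1.56639388,  0.15730896,
        0.90253567, -0.21511035]), 'joint_velocities': array([-0.0010711 ,  0.00042629,  0.00126264, -0.00017751,  0.00017231,
        0.00069135, -0.00101446]), 'tau': array([ 3.52488441e-04, -5.39610314e+01, -1.26698580e+00, -1.58544588e+01,
        8.96205660e-03,  9.45202773e-03, -1.47444280e-05]), 'eef_pos': array([ 0.1979904 , -0.59208271,  0.23045058]), 'eef_rot': array([-3.09886305e+00, -5.04682315e-01,  7.42372482e-04]), 'wrist_force': array([-0.25739206, -0.53226671,  0.11535343]), 'wrist_torque': array([-0.01925187, -0.06959183,  0.01637273]), 'finger_force': 0.0, 'width': 0.08555626112590727}
scene 528.6815401597252 [[0.834, 0.423, -0.354, 0.962], [0.552, -0.634, 0.542, -0.769], [0.005, -0.647, -0.762, 1.102], [0.0, 0.0, 0.0, 1.0]]
driver [ 0.7   -0.267  0.108] 0.78 [297.4 314.1]
driver [ 0.709 -0.349  0.111] 0.65 [280.1 345.7]
driver [ 0.593 -0.333  0.181] 0.63 [236.6 293.9]
stand [ 0.595 -0.344  0.004] 0.81 [238.1 339.6]
drawer [0.534 0.257 0.116] 0.79 [346.3 142.9]
d
[... 614 characters left out ...]
4.5 136.1]
driver [ 0.744 -0.379  0.068] 0.58 [379.6 134.8]
stand [ 0.568 -0.305  0.008] 0.62 [353. 197.]
stand [ 0.378 -0.49   0.032] 0.26 [418.7 258.8]
drawer [0.552 0.255 0.096] 0.79 [160.4 200. ]
drawer_bay [0.551 0.251 0.096] 0.8 [161.8 200.5]
drawer_front [0.548 0.252 0.097] 0.7 [161.2 201.3]
unit_edge [0.708 0.244 0.169] 0.74 [158.3 138.8]
mat [ 0.436 -0.203  0.   ] 0.66 [320.3 240.6]
pot [ 0.561 -0.161  0.066] 0.9 [307.4 197. ]
tweezers [ 0.347 -0.19   0.011] 0.51 [316.9 270.8]
base_a [ 0.382 -0.492  0.033] 0.63 [419.6 257.4]
base_a [0.346 0.325 0.031] 0.57 [140.8 273.6]
[[0.001, -0.956, -0.293, 0.074], [1.0, 0.001, -0.001, -0.0], [0.001, -0.293, 0.956, -0.142], [0.0, 0.0, 0.0, 1.0]]
```

View pics/scene0.png

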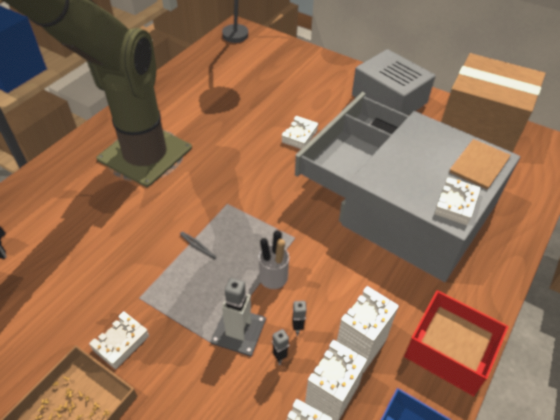

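View pics/top0.png

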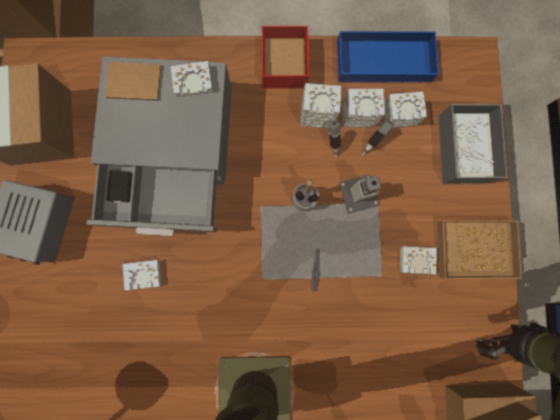

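Candidates for the driver are the holstered tool at scene (236,292) / top (371,184), and two smaller drivers standing loose at scene (299,315) and (281,345), top (335,137) and (377,137). I choose the holstered one because it is larger and stands in the square tube on a foot. I'll check it in close crops.

```bash
python3 - <<'E'
from h import *
a=cv2.imread("pics/scene0.png");b=cv2.imread("pics/top0.png")
f=lambda im,x,y,w,h,s:cv2.resize(im[y:y+h,x:x+w],None,fx=s,fy=s,interpolation=cv2.INTER_CUBIC)
L=f(a,190,265,130,100,3.0769);Rr=f(b,320,150,80,62,5)[:308]
L=cv2.resize(L,(400,308));Rr=cv2.resize(Rr,(400,308))
D=f(b,80,150,160,90,5)[:, :]
cv2.imwrite("pics/c1.png",np.hstack([L,Rr]));cv2.imwrite("pics/c2.png",D)
cv2.imwrite("pics/c3.png",f(a,290,85,160,110,5))
E
```

```text
(no output)
```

View pics/c1.png

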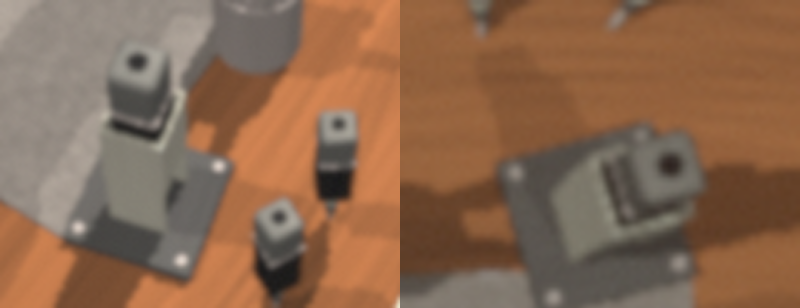

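View pics/c2.png

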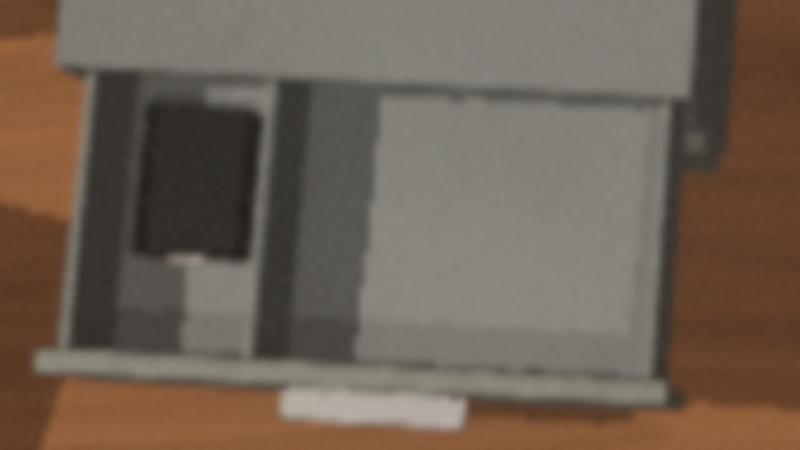

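View pics/c3.png

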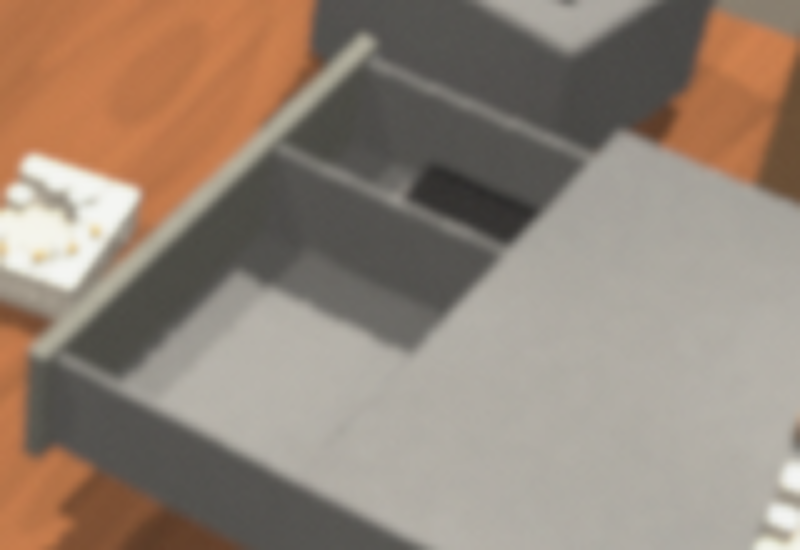

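The crops confirm the choice. The holstered driver's tail hole is at scene (234.5,285) / top (374,183), and the two others are clearly shorter. The wide compartment is on the right (y-low) side, with the bit box on the left. Next I'll compute the positions.

```bash
python3 - <<'E'
from h import *
print("tail",tri(ray("top",(374,183.2)),ray("scene",(234.5,285.2))), onz("top",(374,183.2),.194),onz("scene",(234.5,285.2),.194))
c=[onz("top",p,.01) for p in((340,182.2),(369,175.8),(378,204.3),(349,211.4))]
print("foot",c,np.mean(c,0)); 
for i in range(4):
    d=c[(i+1)%4]-c[i];print(np.linalg.norm(d),np.degrees(np.arctan2(d[1],d[0])))
for n,z,t,s in(("panelL",.162,(87,220.5),(364,92.6)),("panelR",.162,(213.3,227.5),(298,155.4)),("edgeL",.17,(91.6,163.6),(414.5,111)),("edgeR",.17,(218,169.4),None)):
    print(n,onz("top",t,z), s and onz("scene",s,z), s and tri(ray("top",t),ray("scene",s)))
s=state();print(R.from_rotvec(s["eef_rot"]).as_matrix().round(3).tolist())
E
```

```text
tail (array([ 0.5793, -0.3242,  0.1903]), np.float64(0.0039)) [ 0.5772 -0.3245  0.194 ] [ 0.5825 -0.3249  0.194 ]
foot [array([ 0.6132, -0.2665,  0.01  ]), array([ 0.6323, -0.3563,  0.01  ]), array([ 0.5441, -0.3806,  0.01  ]), array([ 0.5233, -0.2913,  0.01  ])] [ 0.578225 -0.323675  0.01    ]
0.09180876864439473 -77.99241787209576
0.09148622847183062 -164.59657503753039
0.09169040298744466 103.11170928710928
0.09325797553024619 15.422161318738667
panelL [0.4906 0.4295 0.162 ] [0.4942 0.4265 0.162 ] (array([0.4915, 0.432 , 0.1572]), np.float64(0.0012))
panelR [0.4686 0.0967 0.162 ] [0.4734 0.0981 0.162 ] (array([0.4706, 0.0984, 0.1598]), np.float64(0.0047))
edgeL [0.6414 0.4198 0.17  ] [0.6519 0.4195 0.17  ] (array([0.6467, 0.4261, 0.1617]), np.float64(0.0078))
edgeR [0.6223 0.0839 0.17  ] None None
[[0.948, 0.317, 0.0], [0.317, -0.948, -0.0], [0.0, 0.0, -1.0]]
```

```bash
cat >> h.py <<'E'
def go(p,Rt):
    "rows-units needed: turn (tool axes, 4deg) and shift (current tool axes, 25mm)"
    s=state();A=R.from_rotvec(s["eef_rot"]);B=R.from_matrix(Rt)
    print("t%.2f"%s["time"],"turn",((A.inv()*B).as_rotvec()/np.radians(4)).round(2),"shift now-axes",(A.inv().apply(np.array(p)-s["eef_pos"])/.025).round(2),"target-axes",(B.inv().apply(np.array(p)-s["eef_pos"])/.025).round(2))
    print("q",s["joint_pos"].round(2),"p",s["eef_pos"].round(4),"F",s["wrist_force"].round(1),"w",round(s["width"],4),round(s["finger_force"],1))
def horiz(a):
    a=np.radians(a);z=np.array([np.cos(a),np.sin(a),0]);x=np.array([0,0,1.]);return np.stack([x,np.cross(z,x),z],1)
def down(a):
    a=np.radians(a);x=np.array([np.cos(a),np.sin(a),0]);z=np.array([0,0,-1.]);return np.stack([x,np.cross(z,x),z],1)
E
python3 -c "
from h import *
go((.45,-.356,.25),horiz(14))
for u,z in(((133.6,220),.156),((212,224.4),.156),((136,165.6),.156),((214,170),.156)): print(onz('top',u,z))
print('drawer floor corners')
"
```

```text
t1.10 turn [-0.88 22.49  0.88] shift now-axes [12.55 -5.79 -0.75] target-axes [ 0.75 -6.75 12.06]
q [ 1.28  0.69 -0.19  1.57  0.16  0.9  -0.22] p [ 0.1983 -0.5928  0.2313] F [-0.3  0.3  0.4] w 0.0856 0.0
[0.4912 0.3085 0.156 ]
[0.4773 0.101  0.156 ]
[0.6379 0.3061 0.156 ]
[0.6237 0.0965 0.156 ]
drawer floor corners
```

Call:
{"method": "play_rows", "body": {"series": [[0,1,0,0,0,-1,1],[0,1,0,0,0,-1,1],[0,1,0,0,0,0,1],[0,1,0,0,0,0,1],[0,1,0,0,0,0,1],[0,1,0,0,0,0,1],[0,1,0,0,0,0,1],[0,1,0,0,0,0,1]]}}

```text
time: 1.77
eef_pos: [0.1962, -0.5937, 0.2817]
eef_rot: [-2.899, -0.471, -0.836]
wrist_force: [0.3, -0.2, 1.1]
width: 0.0855
finger_force: 0.0
```

```bash
python3 -c "
from h import *
go((.45,-.356,.25),horiz(14))"
```

```text
t1.77 turn [-1.01 14.45  0.58] shift now-axes [10.03 -5.81  7.79] target-axes [-1.27 -6.77 12.15]
q [ 1.73  0.76 -0.52  1.47 -0.24  1.04  0.21] p [ 0.1962 -0.5937  0.2817] F [ 0.3 -0.2  1.1] w 0.0855 0.0
```

Call:
{"method": "play_rows", "body": {"series": [[0,1,0,0,0,0,1],[0,1,0,0,0,0,1],[0,1,0,0,0,0,1],[0,1,0,0,0,0,1]]}}

```text
time: 2.1
eef_pos: [0.1959, -0.5939, 0.2814]
eef_rot: [-2.72, -0.442, -1.215]
wrist_force: [-0.1, 0.1, -0.3]
width: 0.0857
finger_force: 0.0
```

```bash
cat > fk.py <<'E'
import numpy as np, itertools
from scipy.optimize import least_squares
from scipy.spatial.transform import Rotation as R
def fk(q,P,sg):
    # P: d0,d1,a1,a1b,d2,a2,d3,base_yaw,tool_yaw
    d0,d1,a,b,d2,c,d3,by,ty=P
    T=R.from_euler('z',by);p=np.array([0,0,d0])
    T=T*R.from_euler('ZY',[sg[0]*q[0],q[1]]);p=p+T.apply([0,0,d1])
    T=T*R.from_euler('Z',sg[1]*q[2]);p=p+T.apply([a,0,0]);T=T*R.from_euler('Y',q[3]);p=p+T.apply([b,0,d2])
    T=T*R.from_euler('ZY',[sg[2]*q[4],q[5]]);p=p+T.apply([c,0,d3])
    return p,T*R.from_euler('Z',sg[3]*q[6]+ty)
def fit(data):
    best=None
    for sg in itertools.product((1,-1),repeat=4):
        def res(P):
            o=[]
            for q,p,r in data:
                a,A=fk(q,P,sg);o+=list(a-p)+list(.3*(A.inv()*R.from_rotvec(r)).as_rotvec())
            return np.array(o+list(.002*np.array(P[2:4]))+[.002*P[5]])
        for by in(0,3.14):
          for ty in(0,1.57,3.14,-1.57):
            s=least_squares(res,[.3,.35,0,0,.35,0,.2,by,ty])
            if best is None or s.cost<best[0]: best=(s.cost,s.x,sg)
    return best
E
python3 - <<'E'
from h import *; from fk import *
import json
s=state()
go((.45,-.356,.25),horiz(14))
D=[([1.28178659,0.6900159,-0.19450192,1.56639388,0.15730896,0.90253567,-0.21511035],[0.1979904,-0.59208271,0.23045058],[-3.09886305,-.504682315,7.42372482e-04]),
([1.73,.76,-.52,1.47,-.24,1.04,.21],[.1962,-.5937,.2817],[-2.899,-.471,-.836]),
(s["joint_pos"].tolist(),s["eef_pos"].tolist(),s["eef_rot"].tolist())]
json.dump(D,open("D.json","w"))
b=fit(D);print(b[0],b[1].round(3),b[2])
E
```

```text
t2.10 turn [-1.05 10.46  0.42] shift now-axes [ 7.51 -5.82 10.25] target-axes [-1.26 -6.77 12.16]
q [ 1.88  0.89 -0.65  1.45 -0.38  1.09  0.36] p [ 0.1959 -0.5939  0.2814] F [-0.1  0.1 -0.3] w 0.0857 0.0
4.609332019301022e-05 [ 0.149  0.808 -0.525  0.019  0.293 -0.308  0.671 -0.012  1.561] (-1, -1, -1, -1)
```

```bash
python3 - <<'E'
from fk import *; import json
D=json.load(open("D.json"));sg=(-1,)*4
def tst(mask,x0):
    def full(x):
        P=np.zeros(9);P[8]=np.pi/2;P[mask]=x;return P
    def res(x):
        return np.concatenate([np.r_[fk(q,full(x),sg)[0]-p, .3*(fk(q,full(x),sg)[1].inv()*R.from_rotvec(r)).as_rotvec()] for q,p,r in D])
    s=least_squares(res,x0);print(mask,s.x.round(4),(res(s.x)*1000).round(1).reshape(3,6)[:, :6].tolist())
tst([0,1,4,6],[.3,.4,.4,.2])
tst([0,1,2,3,4,6],[.3,.4,0,0,.4,.2])
E
```

```text
[0, 1, 4, 6] [0.1479 0.8358 0.126  0.4831] [[3.9, -1.8, 0.7, 0.0, 0.0, 0.0], [3.0, 8.7, -3.6, 0.4, 1.1, 0.8], [-2.9, -5.4, 2.9, 0.0, -0.0, -0.0]]
[0, 1, 2, 3, 4, 6] [ 0.1462  0.866  -0.0123  0.0273  0.1334  0.4861] [[2.5, -0.4, 1.2, 0.0, 0.0, 0.0], [3.2, 8.2, -3.9, 0.4, 1.1, 0.8], [-2.4, -6.6, 2.6, 0.0, -0.0, -0.0]]
```

Call:
{"method": "play_rows", "body": {"series": [[0,1,0,0,0,0,1],[0,1,0,0,0,0,1],[0,1,0,0,0,0,1],[0,1,0,0,0,0,1],[0,1,0,0,0,0,1],[0,1,0,0,0,0,1],[0,1,0,0,0,0,1],[-1,1,0,0,0,0,1]]}}

```text
time: 2.77
eef_pos: [0.1975, -0.5957, 0.281]
eef_rot: [-2.276, -0.305, -1.919]
wrist_force: [0.1, -0.2, 0.2]
width: 0.0857
finger_force: 0.0
```

```bash
cat > st.py <<'E'
from h import *; import json,sys
s=state();D=json.load(open("D.json"));D.append((s["joint_pos"].tolist(),s["eef_pos"].tolist(),s["eef_rot"].tolist()));json.dump(D,open("D.json","w"))
a=sys.argv;go(eval(a[1]),eval(a[2]))
E
python3 st.py "(.45,-.356,.25)" "horiz(14)"
```

```text
t2.77 turn [-0.09  2.46  0.26] shift now-axes [ 0.98 -6.79 12.19] target-axes [-1.24 -6.86 12.12]
q [ 2.08  1.2  -0.86  1.46 -0.62  1.15  0.59] p [ 0.1975 -0.5957  0.281 ] F [ 0.1 -0.2  0.2] w 0.0857 0.0
```

Call:
{"method": "play_rows", "body": {"series": [[0,1,0,0,-1,1,1],[0,1,0,0,-1,1,1],[0,0.5,0,0,-1,1,1],[0,0,0,0,-1,1,1],[0,0,0,0,-1,1,1],[0,0,0,0,-1,1,1]]}}

```text
time: 3.27
eef_pos: [0.3037, -0.4098, 0.2705]
eef_rot: [-2.093, -0.282, -2.093]
wrist_force: [0.6, -1.5, -0.7]
width: 0.0855
finger_force: 0.0
```

```bash
python3 st.py "(.45,-.356,.25)" "horiz(14)"; python3 -c "
from fk import *;import json
D=json.load(open('D.json'));D=[D[0]]+D[2:]
sg=(-1,)*4
for mask,x0 in(([0,1,4,6],[.3,.4,.4,.2]),([0,1,2,3,4,6],[.3,.4,0,0,.4,.2])):
    def full(x):
        P=np.zeros(9);P[8]=np.pi/2;P[mask]=x;return P
    res=lambda x:np.concatenate([fk(q,full(x),sg)[0]-p for q,p,r in D])
    s=least_squares(res,x0);print(s.x.round(4),(res(s.x)*1000).round(1))
"
```

```text
t3.27 turn [-0.13  0.03  0.21] shift now-axes [-0.8  -0.63  6.2 ] target-axes [-0.82 -0.67  6.2 ]
q [ 2.12  1.37 -1.11  2.05 -0.87  0.62  1.  ] p [ 0.3037 -0.4098  0.2705] F [ 0.6 -1.5 -0.7] w 0.0855 0.0
[0.3179 0.5508 0.3378 0.2975] [ 37.4  29.2   4.9  16.5   3.6   3.7   3.3  -5.2  -4.2  -5.5 -10.1  -4.4]
[ 0.2873  0.5882 -0.0869 -0.0164  0.3789  0.3467] [ 28.8  27.1  -4.6  16.9   3.5   7.   -2.6 -13.2   7.   -5.5  -2.   -9.5]
```

Call:
{"method": "play_rows", "body": {"series": [[0,0,0,0,-0.3,1,1],[0,0,0,0,-0.3,1,1],[0,0,0,0,0,1,1],[0,0,0,-0.3,0,1,1],[0,0,0,-0.3,0,1,1],[0,0,0,-0.2,0,1,1]]}}

```text
time: 3.77
eef_pos: [0.4461, -0.3594, 0.2495]
eef_rot: [-2.093, -0.28, -2.093]
wrist_force: [0.6, -0.3, 0.2]
width: 0.0849
finger_force: 0.0
```

```bash
python3 st.py "(.45,-.356,.25)" "horiz(14)"
```

```text
t3.77 turn [-0.12  0.03  0.19] shift now-axes [ 0.02 -0.09  0.19] target-axes [ 0.02 -0.09  0.18]
q [ 1.92  1.65 -1.44  2.13 -0.96  0.07  1.12] p [ 0.4461 -0.3594  0.2495] F [ 0.6 -0.3  0.2] w 0.0849 0.0
```

```bash
cat >> fk.py <<'E'
import json
SG=(-1,)*4
def fit2():
    D=json.load(open('D.json'));D=[D[0]]+D[2:]
    full=lambda x:np.r_[x,0,np.pi/2]
    res=lambda x:np.concatenate([fk(q,full(x),SG)[0]-p for q,p,r in D]+[.003*x[[2,3,5]]])
    best=min((least_squares(res,x0) for x0 in([.3,.4,0,0,.4,0,.2],[.33,.4,.05,-.05,.35,.08,.2],[.3,.4,-.05,.05,.35,-.05,.3])),key=lambda s:s.cost)
    return full(best.x),(res(best.x)[:-3]*1000).round(1)
LO=np.array([-3.01,-.46,-1.47,.13,-1,.04,-2.66]);HI=np.array([3.01,2.08,1.51,2.56,4.14,2.09,2.66])
def ik(P,p,Rt,n=60,seed=0):
    rng=np.random.default_rng(seed);out=[]
    m=(LO+HI)/2;h=(HI-LO)/2
    for _ in range(n):
        f=lambda q:np.r_[(fk(q,P,SG)[0]-p)*10,(R.from_matrix(Rt).inv()*fk(q,P,SG)[1]).as_rotvec()*3,.003*((q-m)/h)**3]
        s=least_squares(f,rng.uniform(LO,HI),bounds=(LO,HI))
        if s.cost<1e-4: out.append((round(float(np.max(abs(s.x-m)/h)),2),s.x.round(2).tolist()))
    u=[]
    for o in sorted(out):
        if all(np.abs(np.array(o[1])-v[1]).max()>.3 for v in u):u.append(o)
    return u
E
python3 - <<'E'
from fk import *; from h import horiz,down
P,r=fit2();print(P.round(4),r)
for a in(14,104,-76):
    for o in ik(P,np.array([.579,-.324,.165]),horiz(a),40)[:5]: print(a,o)
E
```

```text
[ 0.2891  0.5769 -0.0608 -0.0217  0.3981  0.0339  0.3181  0.      1.5708] [ 28.5  29.5  -7.1  13.9   2.8   6.7  -7.6 -14.3   3.5   2.6  -3.1  -2.6
  -3.4  -1.2  -0.6]
14 (1.0, [1.56, 1.63, -1.13, 2.12, 4.14, 0.5, 2.37])
-76 (0.56, [-0.21, 1.3, 0.4, 2.03, 1.79, 1.22, 1.34])
```

Call:
{"method": "play_rows", "body": {"series": [[0,-1,0,0,0,0,1],[0,-1,0,0,0,0,1],[0,-1,0,0,0,0,1],[0,-1,0,0,0,0,1],[0,-1,0,0,0,0,1],[0,-1,0,0,0,0,1],[0,-1,0,0,0,0,1],[0,-1,0,0,0,0,1]]}}

```text
time: 4.43
eef_pos: [0.4422, -0.3655, 0.2515]
eef_rot: [-2.629, -0.356, -1.457]
wrist_force: [0.6, 0.3, -0.8]
width: 0.0854
finger_force: 0.0
```

```bash
cat >> h.py <<'E'
def tilt(a,th): return horiz(a)@R.from_euler('y',-th,degrees=True).as_matrix()
E
cat >> fk.py <<'E'
def ori(q):
    Ts=[];T=R.identity()
    for i,ax in enumerate('ZYZYZYZ'):
        T=T*R.from_euler(ax,(-1 if ax=='Z' else 1)*q[i]+(np.pi/2 if i==6 else 0));Ts.append(T.as_matrix())
    return Ts
def lin():
    D=json.load(open('D.json'));D=[D[0]]+D[2:]
    A=np.vstack([np.hstack([np.array([[0],[0],[1.]])]+ori(q)) for q,p,r in D]);b=np.concatenate([p for q,p,r in D])
    x0=np.array([.3]+[0,0,0, 0,0,.4, 0,0,0, 0,0,.4, 0,0,0, 0,0,.25, 0,0,0]);l=.01
    x=x0+np.linalg.solve(A.T@A+l**2*np.eye(22),A.T@(b-A@x0));return x,(A@x-b)*1000
E
python3 st.py "(.45,-.356,.25)" "tilt(14,35)"; python3 -c "
from fk import *
x,r=lin();print(x.round(3),r.round(1))"
```

```text
t4.43 turn [-0.1  -0.72  0.3 ] shift now-axes [ 0.17 -0.29  0.37] target-axes [ 0.18 -0.29  0.36]
q [ 1.73  0.99 -1.12  2.12 -1.    0.12  0.73] p [ 0.4422 -0.3655  0.2515] F [ 0.6  0.3 -0.8] w 0.0854 0.0
[ 0.323  0.    -0.009  0.023 -0.    -0.009  0.481 -0.    -0.014  0.081
 -0.001 -0.014  0.372  0.001 -0.    -0.028 -0.    -0.     0.292  0.
  0.     0.042] [-0.  0.  0.  0.  0. -0. -0. -0.  0.  0.  0. -0. -0.  0.  0.  0. -0. -0.]
```

Call:
{"method": "play_rows", "body": {"series": [[0,-1,0,0,0,-0.5,1],[0,-1,0,0,0,-0.5,1],[0,-1,0,0,0,-0.5,1],[0,-1,0,0,0,-0.5,1],[0,-1,0,0,0,-0.5,1],[0,-1,0,0,0,-0.5,1],[0,-1,0,0,0,-0.5,1],[0,-1,0,0,0,-0.5,1]]}}

```text
time: 5.1
eef_pos: [0.3753, -0.382, 0.3238]
eef_rot: [-2.993, -0.401, -0.69]
wrist_force: [0.6, 0.7, 0.4]
width: 0.0856
finger_force: 0.0
```

Call:
{"method": "play_rows", "body": {"series": [[0,-1,0,0,0,0,1],[0,-1,0,0,0,0,1],[0,-1,0,0,0,0,1],[0,-1,0,0,0,0,1],[0,-1,0,0,0,0,1],[0,-1,0,0,0,0,1],[0,0,1,0,0,0,1],[0,0,1,0,0,0,1]]}}

```text
time: 5.77
eef_pos: [0.3779, -0.3805, 0.3224]
eef_rot: [3.13, 0.196, 0.06]
wrist_force: [-0.4, 0.5, -0.4]
width: 0.0853
finger_force: 0.0
```

```bash
python3 st.py "(.50,-.20,.35)" "down(-76)"
```

```text
t5.77 turn [-0.3  -0.53 20.79] shift now-axes [ 5.78 -6.54 -0.94] target-axes [-5.82 -6.49 -1.1 ]
q [ 0.67  0.45  0.08  1.74 -0.07  0.92 -0.67] p [ 0.3779 -0.3805  0.3224] F [-0.4  0.5 -0.4] w 0.0853 0.0
```

Call:
{"method": "play_rows", "body": {"series": [[0,0,1,0,0,-0.5,1],[0,0,1,0,0,-0.5,1],[0,0,1,0,0,0,1],[0,0,1,0,0,0,1],[0,0,1,0,0,0,1],[0,0,1,0,0,0,1],[0,0,1,0,0,0,1],[0,0,1,0,0,0,1]]}}

```text
time: 6.43
eef_pos: [0.3752, -0.3812, 0.3474]
eef_rot: [-3.061, 0.68, -0.06]
wrist_force: [0.4, -0.2, -0.4]
width: 0.0856
finger_force: 0.0
```

Call:
{"method": "play_rows", "body": {"series": [[0,0,1,0,0,0,1],[0,0,1,0,0,0,1],[0,0,1,0,0,0,1],[0,0,1,0,0,0,1],[0,0,1,0,0,0,1],[0,0,1,0,0,0,1],[0,0,1,0,0,0,1],[0,0,1,0,0,0,1]]}}

```text
time: 7.1
eef_pos: [0.3753, -0.3812, 0.3474]
eef_rot: [-2.746, 1.492, -0.055]
wrist_force: [-1.0, -0.2, -0.4]
width: 0.0855
finger_force: 0.0
```

Call:
{"method": "play_rows", "body": {"series": [[0,0,1,-1,-1,0,1],[0,0,1,-1,-1,0,1],[0,0,1,-1,-1,0,1],[0,0,1,-1,-1,0,1],[0,0,0.8,-1,-1,0,1],[0,0,0,-1,-1,0,1]]}}

```text
time: 7.6
eef_pos: [0.4533, -0.1837, 0.35]
eef_rot: [-2.455, 1.925, -0.05]
wrist_force: [1.1, 0.1, 0.2]
width: 0.0853
finger_force: 0.0
```

```bash
python3 st.py "(.554,-.223,.23)" "tilt(-76,30)"
```

```text
t7.60 turn [-0.45 14.83 -0.32] shift now-axes [ 2.43 -3.36  4.96] target-axes [-2.91 -3.53  4.56]
q [-0.03  0.37  0.49  1.84 -0.23  0.94 -2.35] p [ 0.4533 -0.1837  0.35  ] F [1.1 0.1 0.2] w 0.0853 0.0
```

```bash
cat >> fk.py <<'E'
def ik2(x,p,Rt,n=30,seed=0,q0=None):
    rng=np.random.default_rng(seed);out=[];m=(LO+HI)/2;h=(HI-LO)/2
    def f(q):
        T=ori(q);a=np.hstack([np.array([[0],[0],[1.]])]+T)@x
        return np.r_[(a-p)*10,R.from_matrix(Rt.T@T[-1]).as_rotvec()*3,.003*((q-m)/h)**3]
    for i in range(n):
        s=least_squares(f,rng.uniform(LO,HI) if q0 is None else np.clip(q0+rng.normal(0,.1,7),LO,HI),bounds=(LO,HI))
        if s.cost<1e-4: out.append((round(float(np.max(abs(s.x-m)/h)),2),s.x.round(2).tolist()))
    u=[]
    for o in sorted(out):
        if all(np.abs(np.array(o[1])-v[1]).max()>.5 for v in u):u.append(o)
    return u
E
python3 - <<'E'
from fk import *; from h import *
x,r=lin();print(x.round(3),np.abs(r).max())
F=np.diag([-1,-1,1.])
g=np.array([.579,-.324,.17])
for th in(30,45):
  for n,M in(("up",np.eye(3)),("dn",F)):
    Rt=tilt(-76,th)@M
    for o in ik2(x,g+.015*Rt[:,2],Rt)[:3]: print(th,n,o)
# laying on mat, lean 45
for yaw in range(-180,180,30):
  for n,M in(("up",np.eye(3)),("dn",F)):
    Rt=tilt(yaw,135)@M
    for o in ik2(x,np.array([.44,-.2,.022]),Rt,8)[:2]: print("lay yaw",yaw,n,o)
E
```

```text
[ 0.323  0.    -0.009  0.023  0.    -0.009  0.482 -0.    -0.013  0.082
 -0.    -0.013  0.372  0.    -0.    -0.028 -0.    -0.     0.292  0.
 -0.     0.042] 0.016508189017105934
30 up (0.6, [-0.24, 1.03, 0.46, 2.05, 1.78, 0.64, 1.6])
30 dn (0.55, [0.29, 0.99, -0.45, 2.02, 1.78, 1.37, -1.29])
30 dn (0.92, [-0.55, 1.42, 1.23, 2.06, 3.95, 0.22, 2.38])
45 up (0.76, [0.04, 0.85, 0.12, 1.97, 1.57, 0.64, 2.03])
45 dn (0.5, [0.33, 0.86, -0.37, 1.96, 1.62, 0.99, -1.05])
lay yaw -150 up (0.81, [1.36, 1.32, -0.91, 2.33, 2.9, 0.37, 0.23])
lay yaw -150 dn (0.83, [1.48, 1.49, -1.2, 2.32, 2.23, 0.54, -2.21])
lay yaw -150 dn (0.9, [1.1, 1.17, -0.46, 2.34, 3.88, 0.55, 2.35])
lay yaw -120 up (0.85, [1.15, 1.16, -0.56, 1.99, -0.63, 0.4, -2.22])
lay yaw -120 dn (0.66, [1.34, 1.3, -0.94, 1.98, 0.42, 0.39, -0.1])
lay yaw -90 up (0.79, [0.86, 1.14, -0.28, 1.68, -0.43, 0.91, -2.1])
lay yaw -90 dn (0.57, [1.1, 1.25, -0.75, 1.67, 0.12, 0.87, 0.52])
lay yaw -60 up (0.72, [0.63, 1.18, -0.13, 1.45, -0.25, 1.22, -1.91])
lay yaw -60 dn (0.53, [0.88, 1.26, -0.66, 1.44, 0.2, 1.25, 0.8])
lay yaw -30 up (0.64, [0.43, 1.21, -0.07, 1.35, -0.04, 1.37, -1.69])
lay yaw -30 dn (0.48, [0.66, 1.27, -0.57, 1.33, 0.34, 1.45, 1.09])
lay yaw 0 up (0.55, [0.23, 1.2, -0.02, 1.4, 0.17, 1.32, -1.46])
lay yaw 0 dn (0.5, [0.47, 1.24, -0.52, 1.38, 0.54, 1.48, 1.33])
lay yaw 30 up (0.48, [0.01, 1.16, 0.09, 1.6, 0.37, 1.1, -1.26])
lay yaw 30 dn (0.55, [0.35, 1.21, -0.56, 1.58, 0.82, 1.43, 1.45])
lay yaw 60 up (0.45, [-0.25, 1.14, 0.27, 1.89, 0.61, 0.7, -1.18])
lay yaw 60 dn (0.55, [0.23, 1.17, -0.56, 1.87, 1.14, 1.31, 1.47])
lay yaw 90 up (0.71, [0.18, 1.18, -0.59, 2.2, 1.56, 1.32, -1.78])
lay yaw 90 up (0.94, [-0.64, 1.37, 0.83, 2.24, 3.82, 0.1, 2.17])
lay yaw 90 dn (0.71, [0.12, 1.15, -0.49, 2.21, 1.56, 1.22, 1.35])
lay yaw 120 up (0.99, [0.24, 1.3, -0.66, 2.55, 2.01, 1.62, -1.83])
lay yaw 120 dn (0.99, [0.17, 1.27, -0.54, 2.55, 2.05, 1.53, 1.24])
```

Call:
{"method": "play_rows", "body": {"series": [[0,0,-1,0,0,0,1],[0,0,-1,0,0,0,1],[0,0,-1,0,0,0,1],[0,0,-1,0,0,0,1],[0,0,-1,0,0,0,1],[0,0,-1,0,0,0,1],[0,0,-1,0,0,0,1],[0,0,-1,0,0,0,1]]}}

```text
time: 8.27
eef_pos: [0.4531, -0.1855, 0.3499]
eef_rot: [-2.903, 1.168, -0.058]
wrist_force: [0.4, -0.2, -0.3]
width: 0.0853
finger_force: 0.0
```

Call:
{"method": "play_rows", "body": {"series": [[0,0,-1,0,0,0,1],[0,0,-1,0,0,0,1],[0,0,-1,0,0,0,1],[0,0,-1,0,0,0,1],[0,0,-1,0,0,0,1],[0,0,-1,0,0,0,1],[0,0,-1,0,0,0,1],[0,0,-1,0,0,0,1]]}}

```text
time: 8.93
eef_pos: [0.4531, -0.1855, 0.3499]
eef_rot: [-3.123, 0.324, -0.061]
wrist_force: [0.0, 0.5, -0.7]
width: 0.0857
finger_force: 0.0
```

Call:
{"method": "play_rows", "body": {"series": [[0,0,-1,0,0,0,1],[0,0,-1,0,0,0,1],[0,0,-1,0,0,0,1],[0,0,-1,0,0,0,1],[0,0,-1,0,0,0,1],[0,0,-1,0,0,0,1],[0,0,-1,0,0,0,1],[0,0,-1,0,0,0,1]]}}

```text
time: 9.6
eef_pos: [0.4531, -0.1855, 0.3499]
eef_rot: [3.083, 0.548, 0.059]
wrist_force: [0.2, -0.0, 0.6]
width: 0.0858
finger_force: 0.0
```

Call:
{"method": "play_rows", "body": {"series": [[0,0,-1,0,0,0,1],[0,0,-1,0,0,0,1],[0,0,-1,0,0,0,1],[0,0,-1,0,0,0,1],[0,0,-1,0,0,0,1],[0,0,-1,0,0,0,1],[0,0,-1,0,0,0,1],[0,0,-1,0,0,0,1]]}}

```text
time: 10.27
eef_pos: [0.4531, -0.1856, 0.3499]
eef_rot: [2.804, 1.372, 0.052]
wrist_force: [-0.0, 0.1, 0.7]
width: 0.0854
finger_force: 0.0
```

Call:
{"method": "play_rows", "body": {"series": [[0,0,-1,0,0,0,1],[0,0,-1,0,0,0,1],[0,0,-1,0,0,0,1],[0,0,-1,0,0,0,1],[0,0,-1,0,0,0,1],[0,0,-1,0,0,0,1],[0,0,-1,0,0,0,1],[0,0,-1,0,0,0,1]]}}

```text
time: 10.93
eef_pos: [0.4531, -0.1856, 0.3499]
eef_rot: [2.311, 2.086, 0.041]
wrist_force: [-0.7, -0.4, 0.7]
width: 0.0856
finger_force: 0.0
```

```bash
python3 st.py "(.52,-.165,.33)" "tilt(-76,45)@np.diag([-1,-1,1.])"
```

```text
t10.93 turn [ -1.43 -11.05  -4.92] shift now-axes [1.09 2.55 0.9 ] target-axes [0.67 2.8  0.45]
q [ 0.47  0.35 -0.24  1.82  0.09  0.95  0.09] p [ 0.4531 -0.1856  0.3499] F [-0.7 -0.4  0.7] w 0.0856 0.0
```

Call:
{"method": "play_rows", "body": {"series": [[0,0,-1,0,0.5,0,1],[0,0,-1,0,0.5,0,1],[0,0,-1,0,0.5,0,1],[0,0,-1,0,0.5,0,1],[0,0,-1,0,0.5,0,1],[-0.5,-1,0,0,0.3,0,1],[0,-1,0,0,0,0,1],[0,-1,0,0,0,0,1]]}}

```text
time: 11.6
eef_pos: [0.5228, -0.1822, 0.3526]
eef_rot: [1.806, 2.292, -0.119]
wrist_force: [-0.0, 0.5, 0.1]
width: 0.0856
finger_force: 0.0
```

Call:
{"method": "play_rows", "body": {"series": [[0,-1,0,0,0,0,1],[0,-1,0,0,0,0,1],[0,-1,0,0,0,0,1],[0,-1,0,0,0,0,1],[0,-1,0,0,0,0,1],[0,-1,0,0,0,0,1],[0,-1,0,0,0,0,1],[0,-1,0,0,0,0,1]]}}

```text
time: 12.27
eef_pos: [0.523, -0.1812, 0.353]
eef_rot: [1.52, 1.89, -0.546]
wrist_force: [-0.6, -0.1, -1.2]
width: 0.0853
finger_force: 0.0
```

```bash
python3 st.py "(.579,-.324,.17)-.14*tilt(-76,45)[:,2]" "tilt(-76,45)@np.diag([-1,-1,1.])"; python3 - <<'E'
from h import *
im=capture("wrist");cv2.imwrite("pics/w1.png",im)
for t in("driver","stand"):
    for r in look_for("wrist",t): print(t,np.round(r["point"],3),round(r["score"],2),proj("wrist",r["point"]))
E
```

```text
t12.27 turn [ 0.77 -0.03 -0.72] shift now-axes [0.9  0.54 3.92] target-axes [0.87 0.79 3.88]
q [-0.23  0.43  0.05  2.05  1.08  0.9  -0.78] p [ 0.523  -0.1812  0.353 ] F [-0.6 -0.1 -1.2] w 0.0853 0.0
driver [ 0.578 -0.309  0.171] 0.75 [289.2 148.7]
driver [ 0.716 -0.234  0.024] 0.63 [415.1  16.1]
driver [ 0.734 -0.368  0.024] 0.6 [373.9 104.4]
stand [ 0.572 -0.3    0.012] 0.83 [275.1  35.1]
```

View pics/w1.png

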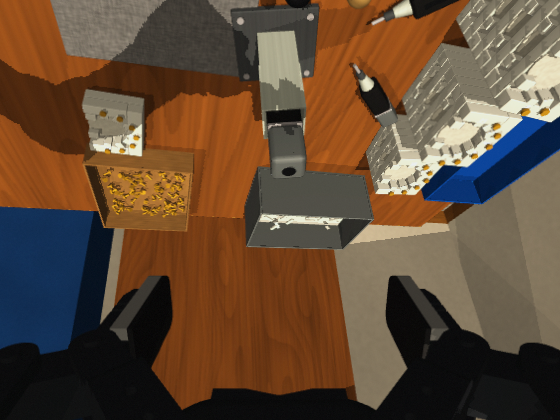

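The wrist view shows the holstered driver's tail hole at (288,171) and its foot corners near (231,9), (318,5), (316,76) and (241,77). The small look-alikes are at (373,95) and (410,10).

```bash
python3 - <<'E'
from h import *
w=(288,171)
print(onz("wrist",w,.194),tri(ray("wrist",w),ray("top",(374,183.2))),tri(ray("wrist",w),ray("scene",(234.5,285.2))))
c=[onz("wrist",p,.01) for p in((231,9),(318,5),(316,76),(241,77))];print(c,np.mean(c,0))
for i in range(4):
    d=c[(i+1)%4]-c[i];print(np.linalg.norm(d),np.degrees(np.arctan2(d[1],d[0])))
# driver tail face edges, body edges
a,b=onz("wrist",(272,176),.194),onz("wrist",(304,176),.194);print(a,b,np.degrees(np.arctan2(*(b-a)[[1,0]])))
E
```

```text
[ 0.5769 -0.317   0.194 ] (array([ 0.5791, -0.326 ,  0.1876]), np.float64(0.0016)) (array([ 0.5797, -0.3229,  0.1894]), np.float64(0.0016))
[array([ 0.5166, -0.2796,  0.01  ]), array([ 0.6097, -0.2554,  0.01  ]), array([ 0.6404, -0.3499,  0.01  ]), array([ 0.5424, -0.3704,  0.01  ])] [ 0.577275 -0.313825  0.01    ]
0.09619381476997371 14.570757421913276
0.09936166262699106 -72.00269343216179
0.10012117658118085 -168.18502476377677
0.0943942794876893 105.8620202619955
[ 0.5633 -0.3279  0.194 ] [ 0.5954 -0.3231  0.194 ] 8.504579240878847
```

Call:
{"method": "play_rows", "body": {"series": [[0.8,0,-0.7,0.3,0.2,1,1],[0,0,0,0.3,0.2,1,1],[0,0,0,0.3,0.2,1,1],[0,0,0,0,0.2,0.8,1],[0,0,0,0,0,0,1]]}}

```text
time: 12.83
eef_pos: [0.5548, -0.2298, 0.2678]
eef_rot: [1.521, 1.932, -0.631]
wrist_force: [0.8, -1.5, 0.9]
width: 0.0851
finger_force: 0.0
```

```bash
python3 st.py "(.5785,-.321,.17)+.015*tilt(-76,45)[:,2]" "tilt(-76,45)@np.diag([-1,-1,1.])"; python3 - <<'E'
from h import *
im=capture("wrist");cv2.imwrite("pics/w2.png",im)
print(proj("wrist",(.5785,-.321,.194)))
E
```

```text
t12.83 turn [-0.15 -0.08 -0.04] shift now-axes [0.07 0.1  6.03] target-axes [0.1  0.04 6.03]
q [-0.14  0.63  0.09  2.    1.18  0.79 -0.83] p [ 0.5548 -0.2298  0.2678] F [ 0.8 -1.5  0.9] w 0.0851 0.0
[282.3 223.9]
```

View pics/w2.png

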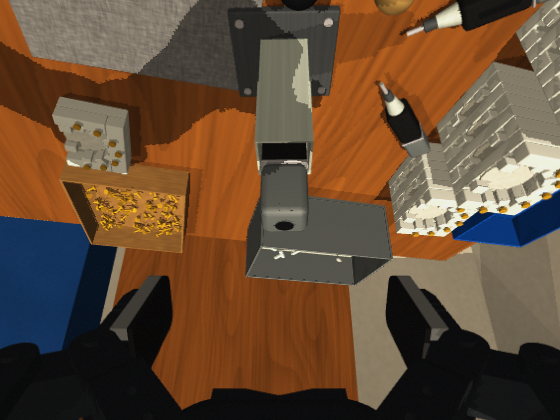

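The tail hole is at (285,226), within 3 px of the prediction, and the driver sits midway between the fingers. I'll advance and grip.

Call:
{"method": "play_rows", "body": {"series": [[0,0,0,0.1,0.1,1,1],[0,0,0,0,0,1,1],[0,0,0,0,0,1,1],[0,0,0,0,0,1,1],[0,0,0,0,0,1,1],[0,0,0,0,0,0.5,1],[0,0,0,0,0,0.5,1],[0,0,0,0,0,0,1]]}}

```text
time: 13.55
eef_pos: [0.5819, -0.3284, 0.1614]
eef_rot: [1.518, 1.931, -0.628]
wrist_force: [0.7, -1.1, 0.5]
width: 0.0854
finger_force: 0.0
```

Call:
{"method": "play_rows", "body": {"series": [[0,0,0,0,0,0,-1],[0,0,0,0,0,0,-1],[0,0,0,0,0,0,-1],[0,0,0,0,0,0,-1],[0,0,0,0,0,0,-1],[0,0,0,0,0,0,-1],[0,0,0,0,0,0,-1],[0,0,0,0,0,0,-1]]}}

```text
time: 14.22
eef_pos: [0.5827, -0.3256, 0.162]
eef_rot: [1.514, 1.934, -0.625]
wrist_force: [-3.2, 2.7, 6.0]
width: 0.0352
finger_force: 60.8
```

```bash
python3 st.py "(.5785,-.321,.17)+.015*tilt(-76,45)[:,2]" "tilt(-76,45)@np.diag([-1,-1,1.])"
```

```text
t14.22 turn [-0.05 -0.07 -0.01] shift now-axes [-0.07 -0.12  0.22] target-axes [-0.07 -0.12  0.22]
q [ 0.    0.85  0.16  1.97  1.52  0.61 -1.08] p [ 0.5827 -0.3256  0.162 ] F [-3.2  2.7  6. ] w 0.0352 60.8
```

Call:
{"method": "play_rows", "body": {"series": [[0,0,0,-0.2,0,-0.2,-1],[0,0,0,-0.4,0,-0.4,-1],[0,0,0,-0.5,0,-0.5,-1],[0,0,0,-0.5,0,-0.5,-1],[0,0,0,-0.5,0,-0.5,-1],[0,0,0,-0.5,0,-0.5,-1],[0,0,0,-0.5,0,-0.5,-1],[0,0,0,-0.5,0,-0.5,-1]]}}

```text
time: 14.88
eef_pos: [0.5823, -0.3255, 0.2879]
eef_rot: [1.516, 1.938, -0.625]
wrist_force: [0.1, 0.2, -3.6]
width: 0.035
finger_force: 60.2
```

Call:
{"method": "play_rows", "body": {"series": [[0,0,0,-0.5,0,-0.5,-1],[0,0,0,-0.5,0,-0.5,-1],[0,0,0,0,0,0,-1]]}}

```text
time: 15.13
eef_pos: [0.5839, -0.3269, 0.3265]
eef_rot: [1.516, 1.93, -0.622]
wrist_force: [0.5, -0.5, -3.6]
width: 0.0353
finger_force: 60.5
```

```bash
python3 st.py "(.44,-.2,.022)" "tilt(-76,135)@np.diag([-1,-1,1.])"; python3 - <<'E'
from h import *
cv2.imwrite("pics/s2.png",capture("scene")[180:400,130:350])
for r in look_for("scene","driver"): print(np.round(r["point"],3),round(r["score"],2),proj("scene",r["point"]))
E
```

```text
t15.13 turn [ 0.03 22.44 -0.06] shift now-axes [13.05 -4.41  4.21] target-axes [-4.15 -4.36 13.08]
q [ 0.04  0.58  0.1   1.84  1.11  0.76 -0.5 ] p [ 0.5839 -0.3269  0.3265] F [ 0.5 -0.5 -3.6] w 0.0353 60.5
[ 0.752 -0.38   0.028] 0.86 [288.7 386.1]
[ 0.591 -0.338  0.314] 0.75 [230.9 256.5]
[ 0.736 -0.22   0.026] 0.71 [320.4 325. ]
```

View pics/s2.png

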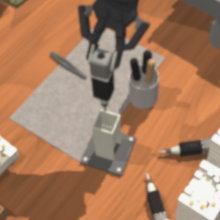

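Call:
{"method": "play_rows", "body": {"series": [[0,1,0,0,-1,0,-1],[0,1,0,0,-1,0,-1],[0,1,0,0,-1,0,-1],[0,1,0,0,-1,0,-1],[0,1,0,0,0,0,-1],[0,1,0,0,0,0,-1],[0,1,0,0,0,0,-1],[0,1,0,0,0,0,-1]]}}

```text
time: 15.9
eef_pos: [0.4844, -0.3502, 0.3221]
eef_rot: [1.832, 2.336, -0.205]
wrist_force: [-0.1, -1.0, -4.4]
width: 0.0349
finger_force: 61.6
```

Call:
{"method": "play_rows", "body": {"series": [[0,1,0,0,0,0,-1],[0,1,0,0,0,0,-1],[0,1,0,0,0,0,-1],[0,1,0,0,0,0,-1],[0,1,0,0,0,0,-1],[0,1,0,0,0,0,-1],[0,1,0,0,0,0,-1],[0,1,0,0,0,0,-1]]}}

```text
time: 16.57
eef_pos: [0.4846, -0.3513, 0.3216]
eef_rot: [-1.764, -2.244, -0.296]
wrist_force: [0.5, -0.1, -5.0]
width: 0.0351
finger_force: 61.6
```

```bash
python3 st.py "(.46,-.26,.05)" "tilt(-90,135)@np.diag([-1,-1,1.])"; python3 -c "
from h import *
for p in((318,248),(314,292),(262,207),(380,205),(382,278),(263,279)): print(onz('top',p,.003))"
```

```text
t16.57 turn [-1.93  6.34  2.87] shift now-axes [-7.00e-02 -1.00e-02  1.15e+01] target-axes [-5.1  -0.99 10.27]
q [ 0.86  0.74 -0.41  1.24  0.03  1.44  0.74] p [ 0.4846 -0.3513  0.3216] F [ 0.5 -0.1 -5. ] w 0.0351 61.6
[ 0.4143 -0.1954  0.003 ]
[ 0.284  -0.1806  0.003 ]
[ 0.5403 -0.028   0.003 ]
[ 0.5427 -0.3885  0.003 ]
[ 0.3221 -0.386   0.003 ]
[ 0.3243 -0.0292  0.003 ]
```

Call:
{"method": "play_rows", "body": {"series": [[-0.28,0.9,0.41,0,0,0,-1],[-0.28,0.9,0.41,0,0,0,-1],[-0.28,0.9,0.41,0,0,0,-1],[-0.28,0.9,0.41,0,0,0,-1],[-0.28,0.9,0.41,0,0,0,-1],[-0.28,0.9,0.41,0,0,0,-1],[-0.28,0.9,0.41,0,0,0,-1],[0,0,0,0,0,0,-1]]}}

```text
time: 17.23
eef_pos: [0.4828, -0.3537, 0.3179]
eef_rot: [-1.769, -1.756, -0.724]
wrist_force: [-0.8, -0.9, -6.0]
width: 0.035
finger_force: 61.7
```

Call:
{"method": "play_rows", "body": {"series": [[0,0,0,-0.6,-0.1,1,-1],[0,0,0,-0.6,-0.1,1,-1],[0,0,0,-0.6,-0.1,1,-1],[0,0,0,-0.6,-0.1,1,-1],[0,0,0,-0.6,-0.1,1,-1],[0,0,0,-0.6,-0.1,1,-1],[0,0,0,-0.6,-0.1,1,-1],[0,0,0,-0.4,-0.1,0.7,-1]]}}

```text
time: 17.9
eef_pos: [0.4657, -0.2962, 0.1023]
eef_rot: [-1.762, -1.77, -0.725]
wrist_force: [-0.8, -0.1, -4.7]
width: 0.0356
finger_force: 61.5
```

```bash
python3 st.py "(.46,-.26,.02)" "tilt(-90,135)@np.diag([-1,-1,1.])"
```

```text
t17.90 turn [0.   0.11 0.06] shift now-axes [-1.28 -0.23  3.36] target-axes [-1.3  -0.23  3.35]
q [ 1.    1.11 -0.44  1.4  -0.2   1.21  0.8 ] p [ 0.4657 -0.2962  0.1023] F [-0.8 -0.1 -4.7] w 0.0356 61.5
```

Call:
{"method": "play_rows", "body": {"series": [[0,0,0,-0.3,-0.1,0.9,-1],[0,0,0,-0.3,-0.1,0.9,-1],[0,0,0,-0.3,0,0.7,-1],[0,0,0,-0.2,0,0.4,-1],[0,0,0,0,0,0,-1]]}}

```text
time: 18.32
eef_pos: [0.4615, -0.2642, 0.0325]
eef_rot: [-1.76, -1.768, -0.727]
wrist_force: [-0.5, -0.2, -3.2]
width: 0.0351
finger_force: 61.5
```

```bash
python3 st.py "(.46,-.26,.02)" "tilt(-90,135)@np.diag([-1,-1,1.])"; python3 - <<'E'
from h import *
a=capture("scene");b=capture("top")
f=lambda im,x,y,w,h,s:cv2.resize(im[y:y+h,x:x+w],None,fx=s,fy=s,interpolation=cv2.INTER_CUBIC)
cv2.imwrite("pics/m1.png",np.hstack([f(a,150,190,160,120,2.5),f(b,260,160,160,120,2.5)]))
E
```

```text
t18.32 turn [0.   0.07 0.06] shift now-axes [-0.23 -0.06  0.47] target-axes [-0.23 -0.06  0.47]
q [ 0.98  1.19 -0.44  1.48 -0.19  1.06  0.83] p [ 0.4615 -0.2642  0.0325] F [-0.5 -0.2 -3.2] w 0.0351 61.5
```

View pics/m1.png

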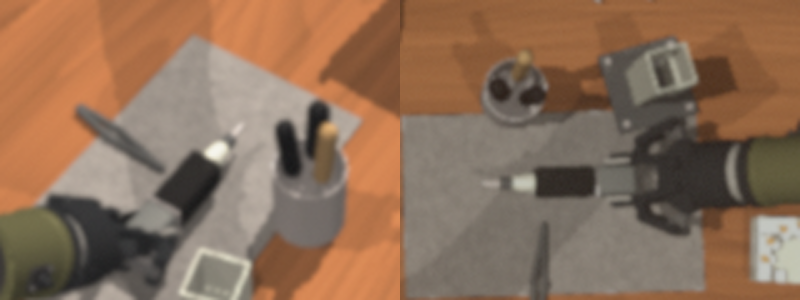

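The driver hangs level over the mat with its bit toward +y, in the top crop (485–600,182). It is clear of the tweezers at (540,260) and the pot.

Call:
{"method": "play_rows", "body": {"series": [[0,0,0,-0.11,0,0.11,-1],[0,0,0,-0.11,0,0.11,-1],[0,0,0,-0.11,0,0.11,-1],[0,0,0,-0.06,0,0.06,-1],[0,0,0,0,0,0,-1]]}}

```text
time: 18.83
eef_pos: [0.4628, -0.2661, 0.0209]
eef_rot: [-1.764, -1.768, -0.731]
wrist_force: [-0.8, -0.9, -3.9]
width: 0.035
finger_force: 61.7
```

Call:
{"method": "play_rows", "body": {"series": [[0,0,0,-0.06,0,0.06,-1],[0,0,0,0,0,0,-1]]}}

```text
time: 19.0
eef_pos: [0.4632, -0.2659, 0.0195]
eef_rot: [-1.763, -1.768, -0.732]
wrist_force: [-0.2, -0.7, -2.3]
width: 0.0354
finger_force: 62.1
```

Contact may just be starting, so I'll take a few more 2 mm steps.

Call:
{"method": "play_rows", "body": {"series": [[0,0,0,-0.06,0,0.06,-1],[0,0,0,0,0,0,-1]]}}

```text
time: 19.17
eef_pos: [0.4633, -0.266, 0.0187]
eef_rot: [-1.762, -1.768, -0.734]
wrist_force: [-1.6, -4.0, 4.9]
width: 0.0355
finger_force: 62.5
```

Call:
{"method": "play_rows", "body": {"series": [[0,0,0,-0.05,0,0.05,-1],[0,0,0,0,0,0,-1]]}}

```text
time: 19.33
eef_pos: [0.4634, -0.266, 0.0185]
eef_rot: [-1.761, -1.767, -0.735]
wrist_force: [-1.7, -6.2, 13.0]
width: 0.0353
finger_force: 63.3
```

Call:
{"method": "play_rows", "body": {"series": [[0,0,0,0,0,0,1],[0,0,0,0,0,0,1],[0,0,0,0,0,0,1],[0,0,0,0,0,0,1],[0,0,0,0,0,0,1],[0,0,0,0,0,0,1]]}}

```text
time: 19.83
eef_pos: [0.4631, -0.2657, 0.0152]
eef_rot: [-1.763, -1.768, -0.732]
wrist_force: [0.4, -0.4, -0.2]
width: 0.0852
finger_force: 0.0
```

Call:
{"method": "play_rows", "body": {"series": [[0,0,0,0,0,-0.5,1],[0,0,0,0,0,-1,1],[0,0,0,0,0,-1,1],[0,0,0,0,0,-1,1],[0,0,0,0,0,-1,1],[0,0,0,0,0,-1,1],[0,0,0,0,0,0,1]]}}

```text
time: 20.42
eef_pos: [0.4636, -0.3677, 0.1156]
eef_rot: [-1.773, -1.773, -0.732]
wrist_force: [-0.3, -0.6, -0.3]
width: 0.0853
finger_force: 0.0
```

```bash
python3 st.py "(.46,-.22,.15)" "down(90)"; python3 - <<'E'
from h import *
a=capture("scene");b=capture("top");w=capture("wrist")
for c in("scene","top","wrist"):
  for r in look_for(c,"driver"): print(c,np.round(r["point"],3),round(r["score"],2),proj(c,r["point"]))
f=lambda im,x,y,w,h,s:cv2.resize(im[y:y+h,x:x+w],None,fx=s,fy=s,interpolation=cv2.INTER_CUBIC)
cv2.imwrite("pics/m2.png",np.hstack([w[:300,40:440],f(b,280,190,100,75,4)]))
E
```

```text
t20.42 turn [  0.18 -11.06   0.  ] shift now-axes [ 5.19 -0.16  3.13] target-axes [ 5.91 -0.14 -1.38]
q [ 1.03  1.14 -0.42  1.21 -0.18  1.38  0.82] p [ 0.4636 -0.3677  0.1156] F [-0.3 -0.6 -0.3] w 0.0853 0.0
scene [ 0.748 -0.38   0.025] 0.87 [286.9 385.5]
scene [ 0.737 -0.22   0.022] 0.8 [320.6 325.8]
scene [ 0.469 -0.239  0.035] 0.79 [220.7 273.8]
top [ 0.46  -0.224  0.04 ] 0.79 [328.9 232.1]
top [ 0.743 -0.376  0.028] 0.75 [375.3 139. ]
top [ 0.738 -0.21   0.025] 0.57 [321.3 141.1]
wrist [ 0.465 -0.253  0.037] 0.94 [284.2 169.8]
```

View pics/m2.png

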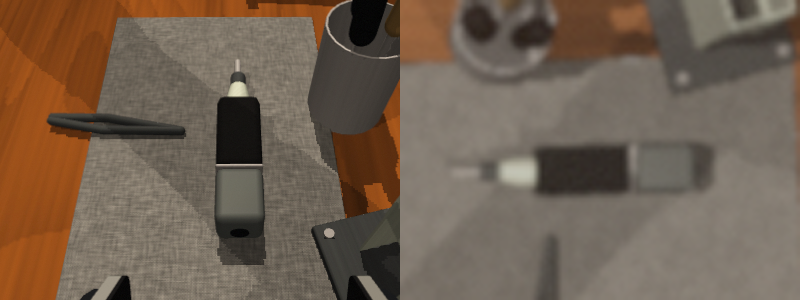

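```bash
python3 - <<'E'
from h import *
t=[onz("top",p,.039) for p in((314.3,232.2),(355.5,231.8))]
w=[onz("wrist",p,.039) for p in((279,97),(280,226))];l=[onz("wrist",p,.039) for p in((258,97.5),(300,98),(255.5,215),(304,215))]
print(t,w,l)
print("mean",np.mean(t,0),np.mean(w,0), tri(ray("wrist",(279,97)),ray("top",(314.3,232.2))),tri(ray("wrist",(280,165)),ray("top",(337,232))))
E
```

```text
[array([ 0.46  , -0.1816,  0.039 ]), array([ 0.4597, -0.3032,  0.039 ])] [array([ 0.4609, -0.1808,  0.039 ]), array([ 0.4618, -0.2999,  0.039 ])] [array([ 0.4434, -0.1815,  0.039 ]), array([ 0.4784, -0.1818,  0.039 ]), array([ 0.4449, -0.2916,  0.039 ]), array([ 0.4784, -0.2914,  0.039 ])]
mean [ 0.45985 -0.2424   0.039  ] [ 0.46135 -0.24035  0.039  ] (array([ 0.4604, -0.1815,  0.0397]), np.float64(0.0009)) (array([ 0.4608, -0.2487,  0.0376]), np.float64(0.0019))
```

Call:
{"method": "play_rows", "body": {"series": [[0,-1,0,0,0,-0.3,1],[0,-1,0,0,0,-0.3,1],[0,-1,0,0,0,-0.3,1],[0,-1,0,0,0,-0.3,1],[0,-1,0,0,0,0,1],[0,-1,0,0,0,0,1],[0,-1,0,0,0,0,1],[0,-1,0,0,0,0,1]]}}

```text
time: 21.38
eef_pos: [0.462, -0.3802, 0.1362]
eef_rot: [-2.107, -2.11, -0.239]
wrist_force: [-0.4, -0.1, -0.5]
width: 0.0856
finger_force: 0.0
```

Call:
{"method": "play_rows", "body": {"series": [[0,-1,0,1,0,0,1],[0,-1,0,1,0,0,1],[0,-1,0,1,0,0,1],[0,0,0,1,0,0,1],[0,0,0,1,0,0,1],[0,0,0,0,0,0,1]]}}

```text
time: 21.88
eef_pos: [0.462, -0.249, 0.1479]
eef_rot: [-2.204, -2.226, -0.024]
wrist_force: [0.2, -0.1, -0.2]
width: 0.0851
finger_force: 0.0
```

```bash
python3 st.py "(.4605,-.241,.01)" "down(90)"; python3 - <<'E'
from h import *
print(proj("wrist",(.4605,-.181,.039)),proj("wrist",(.4605,-.301,.039)))
w=capture("wrist");cv2.imwrite("pics/w3.png",w)
E
```

```text
t21.88 turn [ 0.06 -0.25  0.14] shift now-axes [ 0.22 -0.08  5.52] target-axes [ 0.32 -0.06  5.52]
q [ 0.48  0.69 -0.11  1.95  0.1   0.52  0.32] p [ 0.462  -0.249   0.1479] F [ 0.2 -0.1 -0.2] w 0.0851 0.0
[278.7 112.3] [277.  277.6]
```

Call:
{"method": "play_rows", "body": {"series": [[0,-0.25,0.1,0.3,-0.06,1,1],[0,0,0,0,0,1,1],[0,0,0,0,0,1,1],[0,0,0,0,0,1,1],[0,0,0,0,0,1,1],[0,0,0,0,0,0.3,1],[0,0,0,0,0,0,1]]}}

```text
time: 22.52
eef_pos: [0.4599, -0.2499, 0.0139]
eef_rot: [2.226, 2.21, -0.002]
wrist_force: [-0.7, -0.4, -0.3]
width: 0.0854
finger_force: 0.0
```

```bash
python3 st.py "(.4605,-.241,.01)" "down(90)"
```

```text
t22.52 turn [ 0.04  0.06 -0.11] shift now-axes [0.36 0.02 0.15] target-axes [0.36 0.02 0.16]
q [ 0.43  0.93 -0.03  2.01  0.14  0.2   0.27] p [ 0.4599 -0.2499  0.0139] F [-0.7 -0.4 -0.3] w 0.0854 0.0
```

Call:
{"method": "play_rows", "body": {"series": [[0,0,0,0.35,0,0.15,1],[0,0,0,0,0,0,-1],[0,0,0,0,0,0,-1],[0,0,0,0,0,0,-1],[0,0,0,0,0,0,-1],[0,0,0,0,0,0,-1],[0,0,0,0,0,0,-1],[0,0,0,0,0,0,-1]]}}

```text
time: 23.18
eef_pos: [0.4627, -0.2418, 0.0133]
eef_rot: [2.221, 2.206, 0.003]
wrist_force: [0.0, -0.1, 6.3]
width: 0.0351
finger_force: 61.0
```

Call:
{"method": "play_rows", "body": {"series": [[0,0,0,0,0,-0.5,-1],[0,0,0,0,0,-1,-1],[0,0,0,0,0,-1,-1],[0,0,0,0,0,-1,-1],[0,0,0,0,0,-1,-1],[0,0,0,0,0,-1,-1],[0,0,0,0,0,-1,-1],[0,0,0,0,0,-1,-1]]}}

```text
time: 23.85
eef_pos: [0.4591, -0.24, 0.2013]
eef_rot: [2.224, 2.208, 0.0]
wrist_force: [-0.2, -0.2, -4.1]
width: 0.0352
finger_force: 60.9
```

```bash
python3 st.py "(.55,.1695,.26)" "down(86.5)"; python3 - <<'E'
from h import *
for c in("scene","top"):
  capture(c)
  for t in("driver","drawer_bay","drawer_front","unit_edge","tweezers","base_a"):
    for r in look_for(c,t)[:3]: print(c,t,np.round(r["point"],3),round(r["score"],2))
E
```

```text
t23.85 turn [0.09 0.08 0.77] shift now-axes [16.39  3.53 -2.42] target-axes [16.57  2.63 -2.35]
q [ 0.45  0.59 -0.09  1.93  0.09  0.62  0.29] p [ 0.4591 -0.24    0.2013] F [-0.2 -0.2 -4.1] w 0.0352 60.9
scene driver [ 0.735 -0.223  0.024] 0.89
scene driver [ 0.746 -0.381  0.026] 0.85
scene driver [ 0.465 -0.267  0.221] 0.76
scene drawer_bay [0.533 0.259 0.12 ] 0.92
scene drawer_bay [ 0.466 -0.27   0.224] 0.44
scene base_a [0.347 0.326 0.025] 0.94
scene base_a [ 0.386 -0.496  0.025] 0.76
scene base_a [0.535 0.259 0.118] 0.43
top driver [ 0.456 -0.189  0.226] 0.92
top driver [ 0.744 -0.376  0.027] 0.54
top driver [ 0.739 -0.211  0.022] 0.51
top drawer_bay [0.548 0.253 0.096] 0.63
top drawer_front [0.552 0.253 0.099] 0.66
top unit_edge [0.706 0.245 0.17 ] 0.56
top tweezers [ 0.348 -0.19   0.008] 0.66
top base_a [0.342 0.326 0.035] 0.98
top base_a [ 0.379 -0.501  0.031] 0.76
```

Call:
{"method": "play_rows", "body": {"series": [[0,0,0.8,0,0,-1,-1],[0,0,0,0.3,0,-1,-1],[0,0,0,1,0.2,-0.4,-1],[0,0,0,1,0.2,0,-1],[0,0,0,1,0.2,0,-1],[0,0,0,1,0.2,0,-1],[0,0,0,1,0.2,0,-1],[0,0,0,1,0.2,0,-1]]}}

```text
time: 25.22
eef_pos: [0.4997, -0.0834, 0.2589]
eef_rot: [2.284, 2.144, 0.002]
wrist_force: [0.5, 0.1, -3.6]
width: 0.0349
finger_force: 61.6
```

Call:
{"method": "play_rows", "body": {"series": [[0,0,0,1,0.2,0,-1],[0,0,0,1,0.2,0,-1],[0,0,0,1,0.2,0,-1],[0,0,0,1,0.2,0,-1],[0,0,0,1,0.2,0,-1],[0,0,0,1,0.2,0,-1],[0,0,0,1,0.2,0,-1],[0,0,0,0.5,0,0,-1]]}}

```text
time: 25.88
eef_pos: [0.5472, 0.105, 0.258]
eef_rot: [2.28, 2.15, 0.006]
wrist_force: [0.2, 0.5, -3.6]
width: 0.0351
finger_force: 61.6
```

```bash
python3 st.py "(.5525,.171,.26)" "down(86.5)"
```

```text
t25.88 turn [0.12 0.03 0.04] shift now-axes [ 2.65  0.06 -0.08] target-axes [ 2.65  0.05 -0.08]
q [-0.24  0.56 -0.05  1.75  0.05  0.82 -0.38] p [0.5472 0.105  0.258 ] F [ 0.2  0.5 -3.6] w 0.0351 61.6
```

Call:
{"method": "play_rows", "body": {"series": [[0,0,0,1,0,0,-1],[0,0,0,1,0,0,-1],[0,0,0,0.65,0.05,0,-1],[0,0,0,0,0,0,-1]]}}

```text
time: 26.22
eef_pos: [0.5512, 0.1719, 0.2576]
eef_rot: [2.279, 2.154, 0.006]
wrist_force: [0.5, 1.1, -4.1]
width: 0.0347
finger_force: 61.6
```

```bash
python3 st.py "(.5525,.171,.108)" "down(86.5)"; python3 - <<'E'
from h import *
g=cv2.cvtColor(cv2.imread("pics/top0.png"),cv2.COLOR_BGR2GRAY).astype(int)
for c in(150,185):
    print(c,"rows160-178",g[160:179,c-2:c+3].mean(1).astype(int),"rows214-236",g[214:237,c-2:c+3].mean(1).astype(int))
for r in(180,215): print(r,"cols 128-142",g[r-1:r+2,128:143].mean(0).astype(int),"cols 204-218",g[r-1:r+2,204:219].mean(0).astype(int))
E
```

```text
t26.22 turn [0.1  0.02 0.07] shift now-axes [-0.02  0.01  5.98] target-axes [-0.03  0.05  5.98]
q [-0.36  0.59 -0.05  1.69  0.04  0.86 -0.48] p [0.5512 0.1719 0.2576] F [ 0.5  1.1 -4.1] w 0.0347 61.6
150 rows160-178 [128 128 128 128 126 116  98  87  85  85  85  85  85  85  85  85  84  84
  85] rows214-236 [ 88  83  83  87  89  91  90  86  89 114 129 133 132 131 149 166 172 173
 174 170 145 112 100]
185 rows160-178 [127 127 127 127 127 128 125 112  93  91 108 122 126 127 128 128 127 126
 127] rows214-236 [133 128 122 121 121 120 120 119 117 106  98 116 130 133 130 107  79  68
  68  77  91  99 101]
180 cols 128-142 [ 41  35  36  61  98 105  81  59  55  54  54  54  60  73  82] cols 204-218 [129 130 130 130 126 119 117 120 116  90  62  56  60  67  72]
215 cols 128-142 [119 120 102  73  56  56  55  53  53  57  65  69  69  69  70] cols 204-218 [131 128 120 118 119 122 111  77  56  57  62  67  67  67  68]
```

```bash
python3 - <<'E'
from h import *
for n,u,z in(("unit",(185,167.5),.17),("in",(185,224.7),.162),("out",(185,229.3),.162),("out150",(150,227.8),.162),("in150",(150,222.9),.162),("div180",(134.5,180),.156),("wallout180",(213.3,180),.156),("floor_r180",(208.3,180),.096)): print(n,onz("top",u,z))
E
```

```text
unit [0.6283 0.1714 0.17  ]
in [0.4768 0.1711 0.162 ]
out [0.4647 0.1709 0.162 ]
out150 [0.4696 0.2629 0.162 ]
in150 [0.4825 0.2632 0.162 ]
div180 [0.5986 0.3091 0.156 ]
wallout180 [0.5965 0.0982 0.156 ]
floor_r180 [0.6077 0.1209 0.096 ]
```

Call:
{"method": "play_rows", "body": {"series": [[0,0,0,0.1,0.05,1,-1],[0,0,0,0,0,1,-1],[0,0,0,0,0,1,-1],[0,0,0,0,0,0.7,-1],[0,0,0,0,0,0.6,-1],[0,0,0,0,0,0.6,-1],[0,0,0,0,0,0.4,-1],[0,0,0,0,0,0.2,-1]]}}

```text
time: 26.88
eef_pos: [0.5533, 0.1668, 0.1189]
eef_rot: [2.285, 2.144, -0.003]
wrist_force: [-0.2, 0.2, -3.8]
width: 0.0351
finger_force: 61.4
```

Call:
{"method": "play_rows", "body": {"series": [[0,0,0,0,0,0.1,-1],[0,0,0,0,0,0.1,-1],[0,0,0,0,0,0,-1]]}}

```text
time: 27.13
eef_pos: [0.5545, 0.1679, 0.1156]
eef_rot: [2.283, 2.144, 0.003]
wrist_force: [0.2, 0.7, -4.3]
width: 0.0351
finger_force: 61.4
```

```bash
python3 st.py "(.5525,.175,.106)" "down(86.5)"
```

```text
t27.13 turn [ 0.12  0.08 -0.03] shift now-axes [ 0.28 -0.1   0.38] target-axes [ 0.28 -0.1   0.38]
q [-0.36  0.79 -0.04  1.82  0.07  0.54 -0.5 ] p [0.5545 0.1679 0.1156] F [ 0.2  0.7 -4.3] w 0.0351 61.4
```

Shift 7 mm in +y, then lower slowly to contact.

Call:
{"method": "play_rows", "body": {"series": [[0,0,0,0.28,-0.1,0,-1],[0,0,0,0,0,0.1,-1],[0,0,0,0,0,0.1,-1],[0,0,0,0,0,0,-1]]}}

```text
time: 27.47
eef_pos: [0.5519, 0.1754, 0.1101]
eef_rot: [2.283, 2.145, 0.001]
wrist_force: [0.3, 0.9, -5.2]
width: 0.0352
finger_force: 61.4
```

Call:
{"method": "play_rows", "body": {"series": [[0,0,0,0,0,0.1,-1],[0,0,0,0,0,0,-1]]}}

```text
time: 27.63
eef_pos: [0.5521, 0.1748, 0.1074]
eef_rot: [2.283, 2.144, 0.001]
wrist_force: [-0.4, -0.5, -5.4]
width: 0.035
finger_force: 61.4
```

Call:
{"method": "play_rows", "body": {"series": [[0,0,0,0,0,0.08,-1],[0,0,0,0,0,0,-1]]}}

```text
time: 27.8
eef_pos: [0.5529, 0.1749, 0.1063]
eef_rot: [2.283, 2.143, 0.003]
wrist_force: [0.4, 0.0, 1.0]
width: 0.0348
finger_force: 62.1
```

Call:
{"method": "play_rows", "body": {"series": [[0,0,0,0,0,0.03,-1],[0,0,0,0,0,0,1],[0,0,0,0,0,0,1],[0,0,0,0,0,0,1],[0,0,0,0,0,0,1],[0,0,0,0,0,0,1],[0,0,0,0,0,0,1],[0,0,0,0,0,0,1]]}}

```text
time: 28.47
eef_pos: [0.5522, 0.1751, 0.105]
eef_rot: [2.283, 2.144, 0.002]
wrist_force: [0.1, 0.1, 0.3]
width: 0.0854
finger_force: 0.0
```

Call:
{"method": "play_rows", "body": {"series": [[0,0,0,0,0,-0.3,1],[0,0,0,0,0,-0.7,1],[0,0,0,0,0,-1,1],[0,0,0,0,0,-1,1],[0,0,0,0,0,-1,-1],[0,0,0,0,0,-1,-1],[0,0,0,0,0,-1,-1],[0,0,0,0,0,0,-1]]}}

```text
time: 29.13
eef_pos: [0.5541, 0.177, 0.2606]
eef_rot: [2.281, 2.141, 0.017]
wrist_force: [0.2, 0.3, 0.7]
width: 0.0389
finger_force: 0.0
```

```bash
python3 st.py "(.42,.25,.26)" "down(86.5)"; python3 - <<'E'
from h import *
for c in("scene","top","wrist"):
  w=capture(c)
  for t in("driver","drawer_front"):
    for r in look_for(c,t)[:4]: print(c,t,np.round(r["point"],3),round(r["score"],2),proj(c,r["point"]))
g=cv2.cvtColor(capture("top"),cv2.COLOR_BGR2GRAY)
E
```

```text
t29.13 turn [ 0.24  0.02 -0.03] shift now-axes [ 2.58 -5.54 -0.07] target-axes [ 2.59 -5.53  0.03]
q [-0.37  0.59 -0.04  1.69  0.04  0.86 -0.49] p [0.5541 0.177  0.2606] F [0.2 0.3 0.7] w 0.0389 0.0
scene driver [0.558 0.187 0.133] 0.91 [342.6 156.4]
scene driver [ 0.748 -0.381  0.026] 0.65 [286.9 385.8]
scene driver [ 0.738 -0.218  0.027] 0.64 [321.6 324.4]
scene driver [ 0.35  -0.187  0.009] 0.38 [196.7 243.6]
scene drawer_front [0.529 0.251 0.119] 0.71 [343.8 142.5]
top driver [ 0.74  -0.213  0.025] 0.82 [322.  140.6]
top driver [ 0.744 -0.376  0.024] 0.75 [375.1 139. ]
top driver [0.548 0.157 0.135] 0.58 [192.6 199.4]
top drawer_front [0.533 0.161 0.097] 0.73 [193.6 206.4]
top drawer_front [0.546 0.158 0.136] 0.47 [192.3 199.7]
wrist driver [0.558 0.201 0.128] 0.72 [287.2 167.7]
wrist drawer_front [0.551 0.221 0.098] 0.82 [276.5 135.7]
```

Call:
{"method": "play_rows", "body": {"series": [[0,0,0,0.4,-1,0,-1],[0,0,0,0.4,-1,0,-1],[0,0,0,0.5,-1,0,-1],[0,0,0,0.5,-1,0,-1],[0,0,0,0.6,-1,0,-1],[0,0,0,0.6,-1,0,-1],[0.2,0,0,0.3,0,0,-1],[0,0,0,0,0,0,-1]]}}

```text
time: 30.3
eef_pos: [0.4058, 0.2702, 0.2535]
eef_rot: [-2.283, -2.154, 0.012]
wrist_force: [0.3, -0.2, 1.4]
width: -0.0001
finger_force: 0.0
```

```bash
python3 st.py "(.42,.264,.138)" "down(86.5)"
```

```text
t30.30 turn [-0.1   0.06  0.04] shift now-axes [-0.2   0.61  4.62] target-axes [-0.21  0.58  4.62]
q [-0.65  0.48 -0.04  1.94  0.03  0.73 -0.77] p [0.4058 0.2702 0.2535] F [ 0.3 -0.2  1.4] w -0.0001 0.0
```

Call:
{"method": "play_rows", "body": {"series": [[0,0,0,-0.2,0,1,-1],[0,0,0,0,0,1,-1],[0,0,0,0,0,1,-1],[0,0,0,0,0,1,-1],[0,0,0,0,0,0.6,-1],[0,0,0,0,0.5,0,-1],[0,0,0,0,0.5,0,-1],[0,0,0,0,0.2,0,-1]]}}

```text
time: 30.97
eef_pos: [0.4386, 0.2589, 0.1378]
eef_rot: [2.293, 2.146, -0.011]
wrist_force: [0.6, 0.6, -0.1]
width: 0.0005
finger_force: 0.0
```

Call:
{"method": "play_rows", "body": {"series": [[0,0,0,0,0.2,0,-1],[0,0,0,0,0.2,0,-1],[0,0,0,0,0.2,0,-1],[0,0,0,0,0.2,0,-1],[0,0,0,0,0.2,0,-1],[0,0,0,0,0.3,0,-1],[0,0,0,0,0.3,0,-1],[0,0,0,0,0.3,0,-1]]}}

```text
time: 31.63
eef_pos: [0.4832, 0.2572, 0.138]
eef_rot: [-2.289, -2.15, 0.014]
wrist_force: [-2.9, 0.4, 2.3]
width: -0.0
finger_force: 1.3
```

```bash
python3 st.py "(.60,.256,.138)" "down(86.5)"
```

```text
t31.63 turn [-0.1   0.08 -0.02] shift now-axes [ 0.24  4.67 -0.03] target-axes [0.24 4.67 0.  ]
q [-0.54  0.72 -0.05  1.88  0.06  0.54 -0.7 ] p [0.4832 0.2572 0.138 ] F [-2.9  0.4  2.3] w -0.0 1.3
```

Call:
{"method": "play_rows", "body": {"series": [[0,0,0,0,0.4,0,-1],[0,0,0,0,0.4,0,-1],[0,0,0,0,0.4,0,-1],[0,0,0,0,0.4,0,-1],[0,0,0,0,0.4,0,-1],[0,0,0,0,0.4,0,-1],[0,0,0,0,0.4,0,-1],[0,0,0,0,0.4,0,-1]]}}

```text
time: 32.3
eef_pos: [0.5635, 0.2521, 0.1375]
eef_rot: [-2.289, -2.15, 0.014]
wrist_force: [-2.6, 0.2, 2.4]
width: -0.0001
finger_force: 1.4
```

Call:
{"method": "play_rows", "body": {"series": [[0,0,0,0,0.3,0,-1],[0,0,0,0,0.2,0,-1],[0,0,0,0,0.2,0,-1],[0,0,0,0,0.2,0,-1]]}}

```text
time: 32.63
eef_pos: [0.5852, 0.2506, 0.1372]
eef_rot: [-2.289, -2.15, 0.015]
wrist_force: [-2.7, -0.3, 1.9]
width: -0.0001
finger_force: 1.3
```

Call:
{"method": "play_rows", "body": {"series": [[0,0,0,0,0.2,0,-1],[0,0,0,0,0.2,0,-1]]}}

```text
time: 32.8
eef_pos: [0.5953, 0.25, 0.1372]
eef_rot: [-2.289, -2.15, 0.014]
wrist_force: [-2.1, -0.8, 1.8]
width: -0.0
finger_force: 1.2
```

Call:
{"method": "play_rows", "body": {"series": [[0,0,0,0,0.2,0,-1],[0,0,0,0,0.2,0,-1]]}}

```text
time: 32.97
eef_pos: [0.5995, 0.2498, 0.137]
eef_rot: [-2.283, -2.147, 0.029]
wrist_force: [-15.1, -1.4, 10.8]
width: -0.0002
finger_force: 7.2
```

Call:
{"method": "play_rows", "body": {"series": [[0,0,0,0,0.15,0,-1],[0,0,0,0,0.15,0,-1]]}}

```text
time: 33.13
eef_pos: [0.6096, 0.2492, 0.1368]
eef_rot: [-2.286, -2.148, 0.022]
wrist_force: [-19.1, -0.4, 14.4]
width: -0.0002
finger_force: 9.5
```

Call:
{"method": "play_rows", "body": {"series": [[0,0,0,0,0.15,0,-1],[0,0,0,0,0.1,0,-1]]}}

```text
time: 33.3
eef_pos: [0.6095, 0.2492, 0.1368]
eef_rot: [-2.279, -2.144, 0.039]
wrist_force: [-27.3, -2.1, 21.6]
width: 0.0
finger_force: 14.3
```

Call:
{"method": "play_rows", "body": {"series": [[0,0,0,0,-0.3,0,-1],[0,0,0,0,-1,0,-1],[0,0,0,0,-1,0,-1],[0,0,0,0,-1,0,-1],[0,0,0,0,-1,-1,-1],[0,0,0,0,-1,-1,-1],[0,0,0,0,-1,-1,-1],[0,0,0,0,-1,-1,-1]]}}

```text
time: 33.97
eef_pos: [0.4374, 0.2609, 0.2394]
eef_rot: [-2.29, -2.15, 0.01]
wrist_force: [0.3, 0.7, 1.1]
width: -0.0001
finger_force: 0.0
```

```bash
python3 st.py "(.60,.256,.138)" "down(86.5)"; python3 - <<'E'
from h import *
im=capture("top");g=cv2.cvtColor(im,cv2.COLOR_BGR2GRAY).astype(int)
for c in(110,185,200): print(c,g[160:190,c-2:c+3].mean(1).astype(int))
for z in(.162,.17): print([onz("top",(185,r),z)[0] for r in(166,168,170,172,174)])
for c in("scene","top"):
  capture(c)
  for t in("driver","drawer_front","tweezers","base_a"):
    for r in look_for(c,t)[:3]: print(c,t,np.round(r["point"],3),round(r["score"],2))
E
```

```text
t33.97 turn [-0.07  0.07 -0.03] shift now-axes [0.23 6.52 4.02] target-axes [0.2  6.5  4.05]
q [-0.59  0.53 -0.06  1.9   0.04  0.72 -0.74] p [0.4374 0.2609 0.2394] F [0.3 0.7 1.1] w -0.0001 0.0
110 [116 116 115 106 103 117 123 122 109  80  64  61  62  66  71  77  92 109
 116 114 111 111 114 117 116 114 115 115 114 114]
185 [133 133 133 134 133 134 131 120 117 130 138 137 120  91  74  71  72  76
  75  68  67  71  77  84  87  87  88 100 111 114]
200 [133 134 134 134 133 133 133 129 118 121 133 136 132 111  83  70  69  74
  84  83  73  68  68  73  82  98 109 112 112 113]
[np.float64(0.6341), np.float64(0.6286), np.float64(0.6232), np.float64(0.6178), np.float64(0.6123)]
[np.float64(0.6323), np.float64(0.6269), np.float64(0.6215), np.float64(0.6161), np.float64(0.6107)]
scene driver [ 0.748 -0.379  0.025] 0.98
scene driver [ 0.738 -0.222  0.024] 0.81
scene drawer_front [0.625 0.195 0.166] 0.55
scene tweezers [0.628 0.199 0.164] 0.52
scene tweezers [ 0.35  -0.187  0.007] 0.46
scene base_a [ 0.387 -0.496  0.029] 0.9
scene base_a [0.349 0.326 0.026] 0.72
top driver [ 0.736 -0.209  0.024] 0.74
top driver [ 0.742 -0.379  0.027] 0.61
top tweezers [0.763 0.24  0.17 ] 0.69
top tweezers [ 0.347 -0.191  0.01 ] 0.62
top base_a [0.34  0.327 0.03 ] 0.96
top base_a [ 0.379 -0.492  0.035] 0.78
```

```bash
python3 -c "
from rig import *
print(close_job())"
```

```text
the job is handed in; nothing more can be done
None
```

I handed the job in at about 34 s of the 67 s. The driver lies flat in the wide compartment, the drawer measured as pushed fully home, and the terminal bases and tweezers show no movement; hand-in returned no verdict.

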